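Gauge the pellet depth in a sample cup

TASK

The sample cup is standing under the depth-gauge stand. Lower the probe by its knob until the sprung foot rests gently on the pressed pellet inside the cup, pressed in only a millimetre or two so that the pellet is not marked; then, with the foot still resting on the pellet, swing the lock lever fully round to its stop and let go of everything. Leave the bottle, jar and spatula alone.

Things in the scene. Friction and masses are not known exactly. Their poses are not given: they have to be found in the camera images.
- stand: fixed depth-gauge stand: grey base plate 130 x 200 x 15 mm, a 24 mm steel column, and a level aluminium arm 36 mm wide (along x) whose top is 140 mm and underside 116 mm above the bench. Origin on the bench, directly below the probe's vertical axis; its y axis runs along the arm from the probe to the column (column 105 mm out along +y; the arm runs from y = -20 to y = 130 mm), z up. Nothing but the probe and the lock lever stands above the arm
- cup: white round sample cup fixed in its nest on the base plate, below the probe: outer diameter 56 mm, wall 3 mm, height 45 mm. Origin at the centre of its underside, 15 mm above the bench, on the probe axis; its inner floor is 4 mm higher. A flat pressed pellet, 47 mm across, fixed in the cup is what the foot must rest on; its top lies somewhere between 12 and 40 mm above the cup's underside, and that height is not measured
- knob (a point): centre of the probe's black round knob, 22 mm in diameter and 36 mm tall, on the vertical probe axis; it moves with the probe: 230 mm above the bench when joint probe reads 0, and 1 mm lower for each mm of slide
- probe (a joint): vertical slide of the probe in the arm, m: 0 = fully raised, grows as the probe goes down, to 0.060 at most. Probe about 0.2 kg; dry friction of 7 N holds it wherever it is left, so about 5 N is needed to push it down in free air (about 9 N to lift it)
- foot: small round steel foot, 14 mm across, at the lower end of the probe; origin at the centre of its underside, 155 mm below the knob's centre when free. It is spring loaded: from rest it yields upward into the probe by up to 10 mm, at 0.8 N to start plus 2 N for each mm. More than 8 N on the pellet (3.6 mm of yield) marks the pellet; under 1 N does not count as resting. With the foot on the pellet the slide's friction still holds the probe when it is let go
- lock_pivot (a point): point on the vertical hinge axis of the lock lever, at the same height as point lock_post (166 mm above the bench); 70 mm from the probe axis along the stand's +y
- lock (a joint): lock lever, rad: it swings level, clockwise seen from above, from near 0 (free: the lever points along the stand's -x) to its stop at 1.571 (locked: it points along the stand's +y). Stiff, 0.12 N m, growing over the last 0.15 rad as a sprung rubber pad on its 68 mm tail comes to bear on the probe rod and clamps it (up to about 15 N at the post); it stays where it is left. The locking does not shift the probe
- lock_post (a point): centre of the upright round black post at the end of the lock lever, 13 mm in diameter, 36 mm tall (148 to 184 mm above the bench; the upper 30 mm stand free), 70 mm from the lever's hinge axis
- bottle: green glass bottle, diameter 68 mm, 190 mm tall, loose bystander; origin at the centre of its underside
- jar: white screw jar, diameter 52 mm, 60 mm tall, loose bystander; origin at the centre of its underside
- spatula: grey-handled spatula, 180 mm long, lying on the bench, loose bystander; origin under its middle, handle to its -x
There are look-alikes about, which are no part of the job. Of the things shaped like the stand, the grey one is meant.

How it is judged:
By the outcome, as a careful person would: the job done as asked, in the order asked, and still so for the second after the job is handed in, with the robot touching nothing.
It also fails if it takes over 53 s, if anything falls off the work surface, if the arm or the gripper's body presses on something with over 40 N, if the wrist force passes 120 N, or if a joint passes its speed limit or range.

ROBOT

A 6-joint arm with a two-finger parallel gripper is mounted at the origin on the work surface. World frame = base frame: x ahead of the robot, y to its left, z up, the work surface at z = 0. Lengths are in m, angles in rad, forces in N, time in s.
With the tool pointing down it reaches from about 0.3 to 0.875 m from the base axis. Payload 6.4 kg.
Tool frame: the origin (TCP) lies midway between the tips of the shut fingers; the grasp point (between the pads) lies 19 mm behind it; z points along the fingers, y is the direction in which the jaws open and shut (so a half turn about z gives the same grasp; the last joint's range is limited). The gripper opens to 85 mm and grips with 20 to 120 N. Pads are 22 mm wide; open, the fingers measure 114 mm over their backs; the gripper's body (76 mm by 85 mm) begins 54 mm behind the grasp point. The pads swing forward as they close: fully open they stand 13 mm farther back than shut.
Start: joints at [-1.334, 0.181, 1.607, -0, 1.354, -0.206], TCP at [0.246, -0.52, 0.192] pointing down, gripper open.
Joint ranges: [-2.99, 2.99], [-0.89, 2.07], [0.3, 2.58], [-1.14, 4.28], [0, 2.63], [-3.12, 3.12]. Speed limits (rad/s): [2.57, 2.57, 3.01, 3.14, 3.14, 3.14].

INTERFACE

Orientations are given as a unit quaternion [w, x, y, z].
In Python, from bench import ctrl gives the robot as it stands.
- The arm moves only by the tool apply_moves, never from a script. Its argument "plan" is a list of rows, each an object with "translation": the shift along the tool's x, y, z in m, a list of three; "angular": the turn, a rotation vector about the tool's x, y, z in rad, a list of three; "hand": the finger opening in m, from 0 to 0.0854. In form: [{"translation": [x, y, z], "angular": [rx, ry, rz], "hand": hand}, ...]. A call has 1 to 10 rows; each row shifts and turns the commanded pose from where the row before left it, along the tool's axes as they then stand; what a row does not reach is not made up. A row lasts 1/8 s, in which the tool goes at most 62.5 mm and 10.7 degrees, less where a joint would pass 70% of its speed; a pose out of reach is approached as far as the arm can. A call with a gripper value outside its range is refused whole. The fingers move at their own pace and stop on an object; the grip force is fixed at half the most. Time passes only in rows, so rows that do not move let the fingers close. It gives the time, the measured TCP pose, the force and the opening at its end, in the units of the state.
- ctrl.get_obs(): the state, without advancing time (a new reading comes with each control period).
- ctrl.camera(name): name is "scene" or "top" or "wrist"; returns a dict with "img" (400x640x3 uint8, red, green, blue), "K" (3x3 intrinsics, pixels), "eye" and "orientation" of the camera in the world. Camera axes: x right, y up, looking along -z (the intrinsics and any distortion apply to the point x, -y, -z); pixel columns grow to the right and rows downward; lengths in m; the calibration is good to about 2 mm. A picture is of the moment at which its call begins. There is no depth.
- ctrl.hand_in(): hands the job in, once; it reports no verdict.
The state is a dict: "time_s": time; "q": joint angles; "dq": joint speeds; "joint_efforts": joint torques, N m; "eef_pos": TCP position; "eef_rot": TCP orientation; "wrist_force": force on the tool from outside, world axes, zero at the start; "torque": the same for the moment, N m; "opening": opening from 0.0 (shut) to 1.0 (fully open).
Only numpy, scipy, OpenCV 4.12 (cv2) and the standard library are available. Lean on these libraries where they do the work, as an engineer would, in place of code of your own. Each camera call takes 0.05 s, during which the arm holds its last target.

## Working session

There is one attempt and no reset: what is moved stays moved. The work goes in short steps, Python scripts to look and compute and a tool call to move; the robot and the scene stay as the last step left them, time stands still between calls to the robot, and variables do not carry over. Pictures are saved under pics/ and viewed, and the job is handed in when it is done.

Besides the shell and the picture viewer there is one more tool, called after "Request:" as name([rows], argument=value, ...), one row to a line, values as JSON. apply_moves: Moves the arm, as the interface text tells. Its arguments: {"type":"object","properties":{"plan":{"type":"array","items":{"type":"object","properties":{"translation":{"type":"array","items":{"type":"number"}},"angular":{"type":"array","items":{"type":"number"}},"hand":{"type":"number"}}}}},"required":["plan"]}

```bash
mkdir -p pics; ls; python3 - <<'E'
from bench import ctrl
import cv2
print(ctrl.get_obs())
for n in ["scene","top","wrist"]:
    c=ctrl.camera(n); cv2.imwrite(f"pics/{n}0.png",c["img"][:,:,::-1]); print(n,c["K"],c["eye"],c["orientation"],[k for k in c])
E
```

```text
pics
{'time_s': 0.0, 'q': array([-1.33429858e+00,  1.81531447e-01,  1.60801032e+00,  1.32041578e-05,
        1.35378601e+00, -2.06321594e-01]), 'dq': array([ 0.00026884,  0.00101182, -0.00039066,  0.00079811,  0.00129672,
        0.000658  ]), 'joint_efforts': array([-5.67670559e-04, -4.44880092e+01, -3.51336086e+01, -3.57825384e-04,
        9.14423639e-03,  1.21728667e-05]), 'eef_pos': array([ 0.24624264, -0.51892485,  0.19088848]), 'eef_rot': array([-8.67558298e-04,  9.75588794e-01,  2.19603623e-01, -6.64404929e-06]), 'wrist_force': array([ 0.51362583, -0.06766396, -0.05320247]), 'torque': array([-0.04968634,  0.0092394 , -0.04360225]), 'opening': 1.0033670835890984}
scene [[368.07176939   0.         315.90890608]
 [  0.         368.07176939 205.87457431]
 [  0.           0.           1.        ]] [0.88574788 0.41331627 0.88480545] [0.33157148 0.10896339 0.27965796 0.89441532] ['img', 'K', 'eye', 'orientation']
top [[419.34610971   0.         318.38439864]
 [  0.         419.34610971 196.51729291]
 [  0.           0.           1.        ]] [0.49362795 0.03368956 1.06399166] [ 0.70726102  0.02210854 -0.01158192 -0.7065118 ] ['img', 'K', 'eye', 'orientation']
wrist [[353.50959507   0.         321.67418743]
 [  0.         353.50959507 192.3899377 ]
 [  0.           0.           1.        ]] [ 0.30877019 -0.48986066  0.3730487 ] [ 0.83702351 -0.11768758  0.07589051 -0.52894414] ['img', 'K', 'eye', 'orientation']
```

View pics/scene0.png

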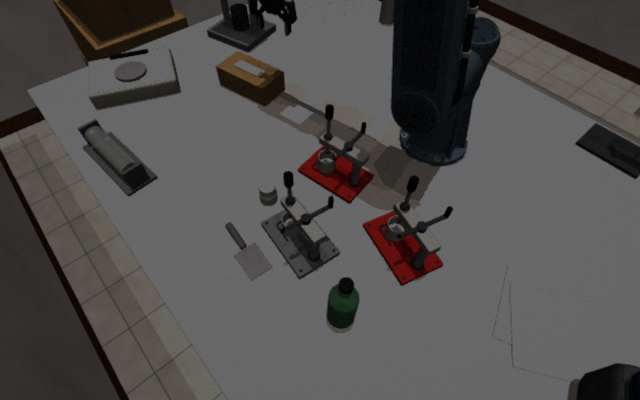

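View pics/top0.png

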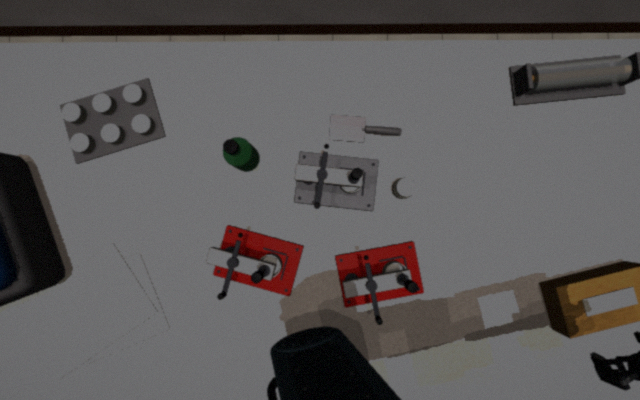

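View pics/wrist0.png

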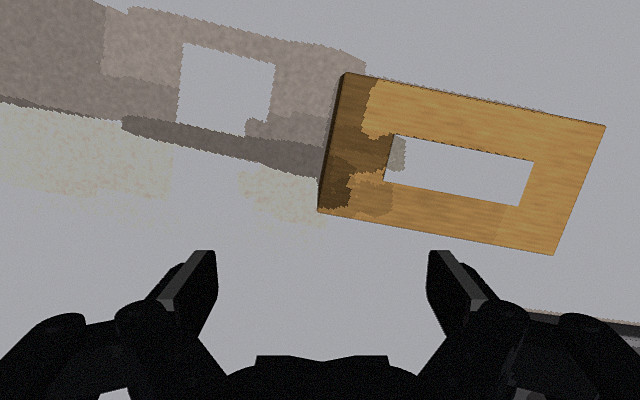

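The scene view shows three stand-like things: the grey one at (300,235) and red ones at (335,172) and (402,245). In the top view they are grey at (337,180) and red at (255,260) and (380,275). The grey one is the one meant, so I'll confirm it in enlarged crops.

```bash
python3 - <<'E'
import cv2,numpy as np
a=cv2.imread("pics/scene0.png")[160:285,240:365]; b=cv2.imread("pics/top0.png")[135:225,280:415]
a=cv2.resize(a,(560,560),interpolation=cv2.INTER_CUBIC); b=cv2.resize(b,(800,533),interpolation=cv2.INTER_CUBIC)
cv2.imwrite("pics/c1.png",cv2.convertScaleAbs(a,alpha=1.8)); cv2.imwrite("pics/c2.png",cv2.convertScaleAbs(b,alpha=1.5))
E
```

```text
(no output)
```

View pics/c1.png

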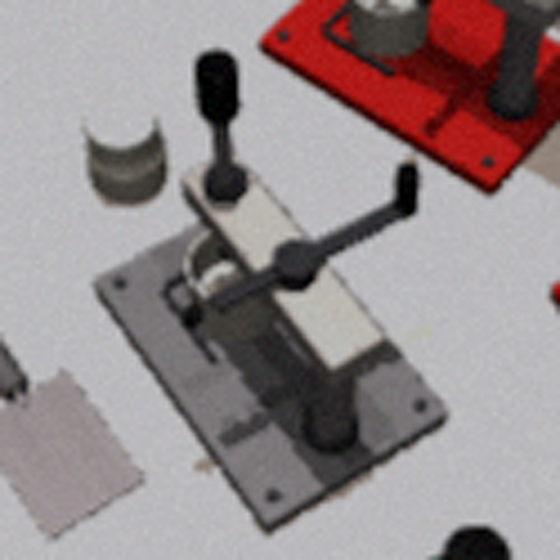

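View pics/c2.png

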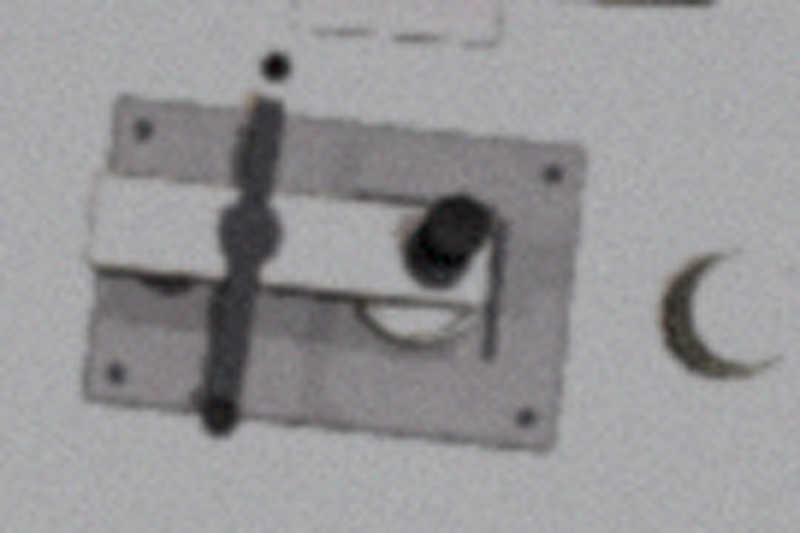

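The crops confirm it. The grey stand's arm runs left (+y) in the top view, with the knob at crop px (460,222). The lever points towards the robot (stand -x) with its post at crop px (218,412). I'll fit the stand pose from these features.

```bash
cat > h.py <<'E'
import numpy as np
from scipy.spatial.transform import Rotation as R
def proj(P,c):
    w,x,y,z=c["orientation"]; p=R.from_quat([x,y,z,w]).inv().apply(np.atleast_2d(P)-c["eye"])
    K=c["K"]; return np.c_[K[0,0]*p[:,0]/-p[:,2]+K[0,2], -K[1,1]*p[:,1]/-p[:,2]+K[1,2]]
def ray(uv,c):
    K=c["K"]; w,x,y,z=c["orientation"]
    d=R.from_quat([x,y,z,w]).apply([(uv[0]-K[0,2])/K[0,0],-(uv[1]-K[1,2])/K[1,1],-1]); return c["eye"],d/np.linalg.norm(d)
def plane(uv,c,z):
    e,d=ray(uv,c); return e+d*(z-e[2])/d[2]
def tri(rs):
    A=0;b=0
    for e,d in rs:
        M=np.eye(3)-np.outer(d,d); A=A+M; b=b+M@e
    return np.linalg.solve(A,b)
E
python3 - <<'E'
from h import *
from bench import ctrl
from scipy.optimize import least_squares
S=ctrl.camera("scene");T=ctrl.camera("top")
s=lambda u,v:np.array([240+u/4.48-.4,160+v/4.48-.4]); t=lambda u,v:np.array([280+u/5.926-.4,135+v/5.926-.4])
post=(-.070,.070,.184)
F=[(T,t(100,173),(.018,.130,.14)),(T,t(92,266),(-.018,.130,.14)),(T,t(487,304),(-.018,-.02,.14)),
(S,s(384,336),(-.018,.13,.14)),(S,s(334,362),(.018,.13,.14)),(S,s(187,183),(.018,-.02,.14)),(S,s(233,162),(-.018,-.02,.14))]
knobT,knobS=t(462,222),s(216,66); pT,pS=t(219,413),s(408,172)
def pl(p,L):
    c,sn=np.cos(p[2]),np.sin(p[2]); return np.array([p[0]+c*L[0]-sn*L[1],p[1]+sn*L[0]+c*L[1],L[2]])
f=lambda p:np.concatenate([proj(pl(p,L),C)[0]-uv for C,uv,L in F])
r=least_squares(f,[.55,0,0]); print(r.x,r.fun.reshape(-1,2).round(1))
print("knobtop tri",tri([ray(knobT,T),ray(knobS,S)]),"plane",plane(knobT,T,.248),plane(knobS,S,.248))
print("post tri",tri([ray(pT,T),ray(pS,S)]),plane(pT,T,.184),plane(pS,S,.184),"exp",pl(r.x,post))
print("pivot",pl(r.x,(0,.07,.166)),plane(t(248,232),T,.155))
for h in [(143,128),(552,174),(115,373),(526,417)]: print(plane(t(*h),T,.015))
print(ctrl.get_obs()["time_s"])
E
```

```text
[ 0.58061159 -0.02926817 -0.09396586] [[-1.  -0.2]
 [-1.3  0.2]
 [-0.3  0.2]
 [ 1.  -0.2]
 [-0.4  1.7]
 [-2.3 -1.4]
 [-0.5 -3.3]]
knobtop tri [ 0.58001014 -0.03005285  0.24251703] plane [ 0.58035677 -0.03050672  0.248     ] [ 0.58179443 -0.02529018  0.248     ]
post tri [0.51874605 0.05125705 0.18191824] [0.51924268 0.05064066 0.184     ] [0.51928024 0.05290667 0.184     ] exp [0.51748833 0.04699096 0.184     ]
pivot [0.58717953 0.04042303 0.166     ] [0.58656845 0.04065782 0.155     ]
[0.64523356 0.08638424 0.015     ]
[ 0.62551821 -0.0869565   0.015     ]
[0.54103859 0.09791173 0.015     ]
[ 0.52260251 -0.07552854  0.015     ]
0.25
```

Request:
apply_moves([
  {"translation": [0, 0, -0.012], "angular": [0, 0, -0.185], "hand": 0},
  {"translation": [0, 0, -0.012], "angular": [0, 0, -0.185], "hand": 0},
  {"translation": [0, 0, -0.012], "angular": [0, 0, -0.185], "hand": 0},
  {"translation": [0, 0, -0.012], "angular": [0, 0, -0.185], "hand": 0},
  {"translation": [0, 0, -0.012], "angular": [0, 0, -0.185], "hand": 0},
  {"translation": [0, 0, -0.012], "angular": [0, 0, -0.185], "hand": 0},
  {"translation": [0, 0, -0.012], "angular": [0, 0, -0.185], "hand": 0},
  {"translation": [0, 0, -0.012], "angular": [0, 0, -0.185], "hand": 0},
  {"translation": [0, 0, -0.012], "angular": [0, 0, -0.185], "hand": 0},
  {"translation": [0, 0, -0.012], "angular": [0, 0, -0.185], "hand": 0},
])

```text
time_s: 1.5
eef_pos: [0.2464, -0.5194, 0.312]
eef_rot: [-0.0, 0.409, 0.913, 0.0]
wrist_force: [-0.1, -0.7, 0.4]
opening: -0.001
```

Request:
apply_moves([
  {"translation": [0, 0, 0], "angular": [0, 0, -0.185], "hand": 0},
  {"translation": [0, 0, 0], "angular": [0, 0, -0.185], "hand": 0},
  {"translation": [0, 0, 0], "angular": [0, 0, -0.185], "hand": 0},
  {"translation": [0, 0, 0], "angular": [0, 0, -0.185], "hand": 0},
  {"translation": [0, 0, 0], "angular": [0, 0, 0], "hand": 0},
])

```text
time_s: 2.12
eef_pos: [0.2464, -0.5195, 0.3116]
eef_rot: [-0.0, 0.055, 0.998, 0.0]
wrist_force: [-0.3, -0.4, 0.8]
opening: 0.002
```

```bash
cat >> h.py <<'E'
def tool(o,target):
    w,x,y,z=o["eef_rot"]; r=R.from_quat([x,y,z,w]); m=r.as_matrix()
    return "tool shift",r.inv().apply(np.array(target)-o["eef_pos"]).round(4),"xyaw",np.arctan2(m[1,0],m[0,0]).round(3),"zaxis",m[:,2].round(3),"pos",o["eef_pos"].round(4),"q",o["q"].round(2),"F",o["wrist_force"].round(2),"t",o["time_s"]
E
python3 -c "
from h import *
from bench import ctrl
print(tool(ctrl.get_obs(),[.52,-.03,.31]))"
```

```text
('tool shift', array([-0.218 ,  0.5166,  0.0017]), 'xyaw', np.float64(3.031), 'zaxis', array([-0.,  0., -1.]), 'pos', array([ 0.2464, -0.5195,  0.3116]), 'q', array([-1.33,  0.11,  1.45,  0.  ,  1.58, -2.79]), 'F', array([-0.26, -0.43,  0.81]), 't', 2.125)
```

Request:
apply_moves([
  {"translation": [-0.0218, 0.0517, 0], "angular": [0, 0, 0], "hand": 0},
  {"translation": [-0.0218, 0.0517, 0], "angular": [0, 0, 0], "hand": 0},
  {"translation": [-0.0218, 0.0517, 0], "angular": [0, 0, 0], "hand": 0},
  {"translation": [-0.0218, 0.0517, 0], "angular": [0, 0, 0], "hand": 0},
  {"translation": [-0.0218, 0.0517, 0], "angular": [0, 0, 0], "hand": 0},
  {"translation": [-0.0218, 0.0517, 0], "angular": [0, 0, 0], "hand": 0},
  {"translation": [-0.0218, 0.0517, 0], "angular": [0, 0, 0], "hand": 0},
  {"translation": [-0.0218, 0.0517, 0], "angular": [0, 0, 0], "hand": 0},
  {"translation": [-0.0218, 0.0517, 0], "angular": [0, 0, 0], "hand": 0},
  {"translation": [-0.0218, 0.0517, 0], "angular": [0, 0, 0], "hand": 0},
])

```text
time_s: 3.38
eef_pos: [0.5199, -0.0275, 0.312]
eef_rot: [0.0, 0.057, 0.998, -0.0]
wrist_force: [-0.0, 0.4, 0.4]
opening: -0.001
```

```bash
python3 -c "
from h import *
from bench import ctrl
import cv2
print(tool(ctrl.get_obs(),[.58,-.03,.26]))
c=ctrl.camera('wrist');cv2.imwrite('pics/w1.png',c['img'][:,:,::-1]);np.save('w1.npy',c,allow_pickle=True);print(c['eye'])"
```

```text
('tool shift', array([-0.0599,  0.0043,  0.052 ]), 'xyaw', np.float64(3.028), 'zaxis', array([ 0.001, -0.   , -1.   ]), 'pos', array([ 0.5199, -0.0275,  0.312 ]), 'q', array([-0.28, -0.02,  1.58, -0.  ,  1.58, -1.74]), 'F', array([-0.04,  0.42,  0.39]), 't', 3.375)
[ 0.44883881 -0.02022534  0.49399886]
```

View pics/w1.png

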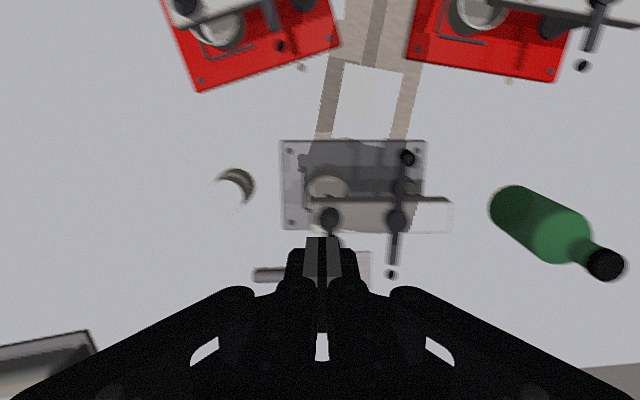

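The wrist view shows the grey stand at (350,190), with the post at (407,157), the hub at (396,218) and the knob just behind the fingertips at (333,235). I'll enlarge it and refine the pose.

```bash
python3 -c "
import cv2
a=cv2.imread('pics/w1.png')[130:290,270:470]
cv2.imwrite('pics/w1c.png',cv2.convertScaleAbs(cv2.resize(a,(750,600),interpolation=cv2.INTER_CUBIC),alpha=1.5))"
```

```text
(no output)
```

View pics/w1c.png

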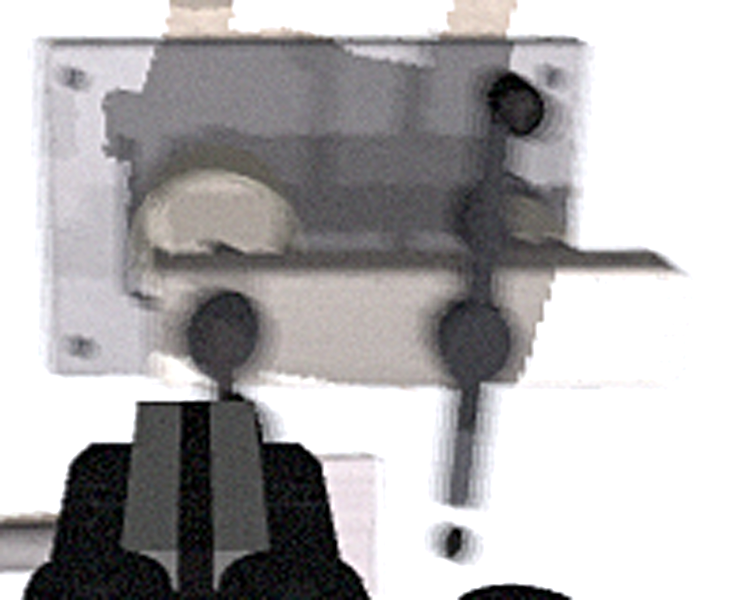

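```bash
python3 - <<'E'
from h import *
W=np.load('w1.npy',allow_pickle=True).item()
g=lambda u,v:(270+u/3.75-.4,130+v/3.75-.4)
print("post",plane(g(522,106),W,.184))
for z in (.145,.15,.155): print("collar",plane(g(223,326),W,z),"hub",plane(g(474,338),W,z))
for h in [(74,77),(552,77),(82,346)]: print("screw",plane(g(*h),W,.015))
print("tip proj",proj([.52,-.0275,.312],W),proj([.58,-.03,.243],W))
# pellet edge
print("rim",[plane(g(*h),W,.060) for h in [(135,215),(300,215),(215,148)]])
E
```

```text
post [0.51458355 0.05024838 0.184     ]
collar [ 0.57574751 -0.02671139  0.145     ] hub [0.58722843 0.04279469 0.145     ]
collar [ 0.57392933 -0.02661847  0.15      ] hub [0.58524577 0.04189182 0.15      ]
collar [ 0.57211115 -0.02652554  0.155     ] hub [0.5832631  0.04098895 0.155     ]
screw [ 0.52138518 -0.07267063  0.015     ]
screw [0.54096975 0.09998425 0.015     ]
screw [ 0.62502679 -0.08397622  0.015     ]
tip proj [[323.00624074 225.74808816]] [[328.02717904 264.77779228]]
rim [array([ 0.56355477, -0.05367567,  0.06      ]), array([0.56986439, 0.0019327 , 0.06      ]), array([ 0.54354321, -0.02419493,  0.06      ])]
```

Request:
apply_moves([
  {"translation": [-0.02, 0.0018, 0], "angular": [0, 0, 0], "hand": 0},
  {"translation": [-0.02, 0.0018, 0.01], "angular": [0, 0, 0], "hand": 0},
  {"translation": [-0.019, 0.0017, 0.02], "angular": [0, 0, 0], "hand": 0},
  {"translation": [0, 0, 0.022], "angular": [0, 0, 0], "hand": 0},
  {"translation": [0, 0, 0.004], "angular": [0, 0, 0], "hand": 0},
  {"translation": [0, 0, 0], "angular": [0, 0, 0], "hand": 0},
])

```text
time_s: 4.18
eef_pos: [0.5784, -0.0305, 0.2562]
eef_rot: [0.0, 0.055, 0.998, -0.0]
wrist_force: [-0.3, -0.4, 0.9]
opening: 0.0
```

```bash
python3 -c "
from h import *
from bench import ctrl
import cv2
for i in range(1): print(tool(ctrl.get_obs(),[.579,-.029,.25]))
S=ctrl.camera('scene')['img'][150:290,230:370];T=ctrl.camera('top')['img'][120:220,280:420]
cv2.imwrite('pics/k1.png',cv2.convertScaleAbs(np.hstack([cv2.resize(S[:,:,::-1],(400,400),interpolation=2),cv2.resize(T[:,:,::-1],(400,400),interpolation=2)]),alpha=1.7))"
```

```text
('tool shift', array([-0.0004,  0.0015,  0.0062]), 'xyaw', np.float64(3.031), 'zaxis', array([ 0., -0., -1.]), 'pos', array([ 0.5784, -0.0305,  0.2562]), 'q', array([-0.26,  0.14,  1.52,  0.  ,  1.48, -1.72]), 'F', array([-0.29, -0.4 ,  0.91]), 't', 4.175)
```

View pics/k1.png

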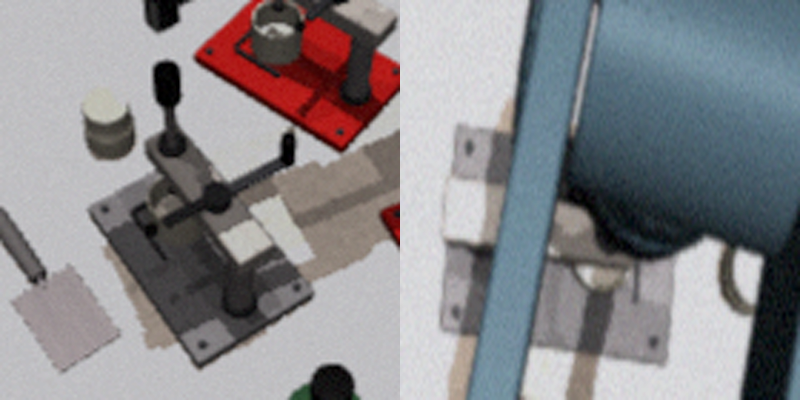

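The scene crop shows the knob at about (288,180) but no gripper above it, so I need the whole frame.

```bash
python3 -c "
from h import *
from bench import ctrl
import cv2
c=ctrl.camera('scene');cv2.imwrite('pics/s2.png',c['img'][:,:,::-1])
print(proj([[.578,-.03,.256],[.58,-.03,.4]],c))"
```

```text
[[287.64803663 169.94445312]
 [282.79647031 121.29876505]]
```

View pics/s2.png

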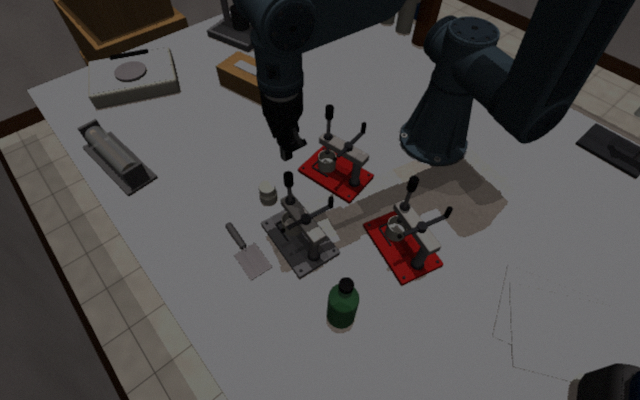

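```bash
python3 -c "
from h import *
from bench import ctrl
import cv2
c=ctrl.camera('scene');print(proj([[.578,-.03,.256],[.58,-.03,.4]],c)); w=ctrl.camera('wrist'); print(proj([.578,-.03,.256],w), proj([.579,-.029,.2425],w))
a=cv2.resize(c['img'][120:220,250:350,::-1],(400,400),interpolation=2)
b=cv2.resize(w['img'][170:270,270:370,::-1],(400,400),interpolation=2)
cv2.imwrite('pics/k2.png',cv2.convertScaleAbs(np.hstack([a,b]),alpha=2.2))"
```

```text
[[287.64803663 169.94445312]
 [282.79647031 121.29876505]]
[[323.82109629 223.21893388]] [[325.54774661 216.34720876]]
```

View pics/k2.png

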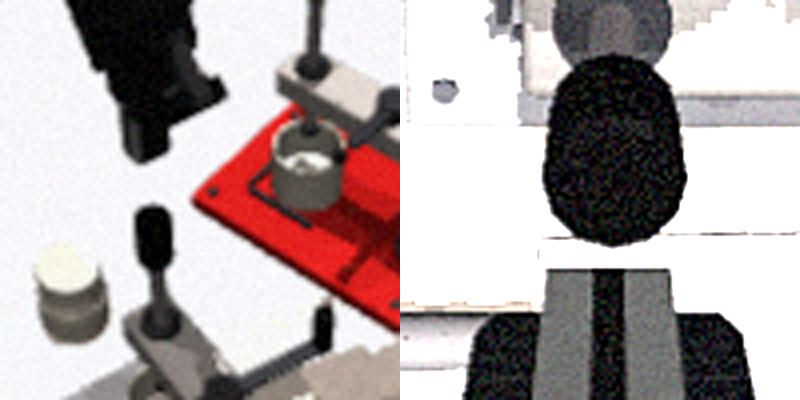

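```bash
python3 -c "
from h import *
from bench import ctrl
c=ctrl.camera('scene');w=ctrl.camera('wrist'); print(ctrl.get_obs()['eef_pos'])
for z in (.256,.27,.28,.29,.30):
  print(z,proj([[.578,-.03,z],[.567,-.029,z],[.589,-.031,z]],w)[:,1].round(1),proj([[.578,-.03,z],[.567,-.029,z],[.589,-.031,z]],c).round(1).tolist())
print(tri([ray((286.3,160),c),ray((323,237),w)]))
print('knob',tri([ray((288.2,173),c),ray((323.7,217.5),w)]))
"
```

```text
[ 0.57868397 -0.03049632  0.25647941]
0.256 [223.8 204.7 242.2] [[287.6, 169.9], [291.8, 167.8], [283.5, 172.1]]
0.27 [233.6 213.4 253.3] [[287.3, 165.8], [291.5, 163.6], [283.1, 168.0]]
0.28 [241.7 220.4 262.2] [[287.1, 162.8], [291.3, 160.6], [282.8, 165.0]]
0.29 [250.6 228.2 272.2] [[286.8, 159.7], [291.1, 157.5], [282.5, 161.9]]
0.3 [260.7 237.  283.4] [[286.5, 156.5], [290.9, 154.3], [282.2, 158.7]]
[ 0.57539041 -0.0319452   0.28416637]
knob [ 0.57782668 -0.02968213  0.24576549]
```

The fingertips look about 25 mm higher than the reported TCP, so I'll find contact by force, going down in small steps.

Request:
apply_moves([
  {"translation": [0, 0.0015, 0.002], "angular": [0, 0, 0], "hand": 0},
  {"translation": [0, 0, 0.002], "angular": [0, 0, 0], "hand": 0},
  {"translation": [0, 0, 0.002], "angular": [0, 0, 0], "hand": 0},
])

```text
time_s: 4.9
eef_pos: [0.5785, -0.0289, 0.2495]
eef_rot: [-0.0, 0.054, 0.999, 0.0]
wrist_force: [0.2, 0.8, 0.2]
opening: -0.002
```

Request:
apply_moves([
  {"translation": [0, 0, 0.002], "angular": [0, 0, 0], "hand": 0},
  {"translation": [0, 0, 0.002], "angular": [0, 0, 0], "hand": 0},
])

```text
time_s: 5.15
eef_pos: [0.5786, -0.0289, 0.2456]
eef_rot: [-0.0, 0.054, 0.999, -0.0]
wrist_force: [0.3, 0.2, 0.2]
opening: 0.0
```

Request:
apply_moves([
  {"translation": [0, 0, 0.002], "angular": [0, 0, 0], "hand": 0},
  {"translation": [0, 0, 0.002], "angular": [0, 0, 0], "hand": 0},
])

```text
time_s: 5.4
eef_pos: [0.5786, -0.0289, 0.2417]
eef_rot: [0.0, 0.054, 0.999, -0.0]
wrist_force: [-0.5, -0.2, -0.2]
opening: -0.0
```

Request:
apply_moves([
  {"translation": [0, 0, 0.002], "angular": [0, 0, 0], "hand": 0},
  {"translation": [0, 0, 0.002], "angular": [0, 0, 0], "hand": 0},
])

```text
time_s: 5.65
eef_pos: [0.5786, -0.0289, 0.2377]
eef_rot: [0.0, 0.054, 0.999, 0.0]
wrist_force: [0.5, -1.2, -0.0]
opening: 0.001
```

Request:
apply_moves([
  {"translation": [0, 0, 0.002], "angular": [0, 0, 0], "hand": 0},
  {"translation": [0, 0, 0.002], "angular": [0, 0, 0], "hand": 0},
])

```text
time_s: 5.9
eef_pos: [0.5786, -0.0289, 0.2337]
eef_rot: [-0.0, 0.054, 0.999, -0.0]
wrist_force: [0.3, -0.4, 0.5]
opening: -0.004
```

Request:
apply_moves([
  {"translation": [0, 0, 0.002], "angular": [0, 0, 0], "hand": 0},
  {"translation": [0, 0, 0.002], "angular": [0, 0, 0], "hand": 0},
])

```text
time_s: 6.15
eef_pos: [0.5786, -0.0289, 0.2297]
eef_rot: [0.0, 0.054, 0.999, -0.0]
wrist_force: [0.2, -0.5, -0.9]
opening: 0.001
```

```bash
python3 -c "
from h import *
from bench import ctrl
import cv2
c=ctrl.camera('scene'); w=ctrl.camera('wrist'); print(ctrl.get_obs()['eef_pos'],ctrl.get_obs()['wrist_force'])
a=cv2.resize(c['img'][120:220,250:350,::-1],(400,400),interpolation=2)
b=cv2.resize(w['img'][170:270,270:370,::-1],(400,400),interpolation=2)
cv2.imwrite('pics/k3.png',cv2.convertScaleAbs(np.hstack([a,b]),alpha=2.2))"
```

```text
[ 0.57845168 -0.02888161  0.22945198] [ 0.07282773 -0.36311149 -0.14183823]
```

View pics/k3.png

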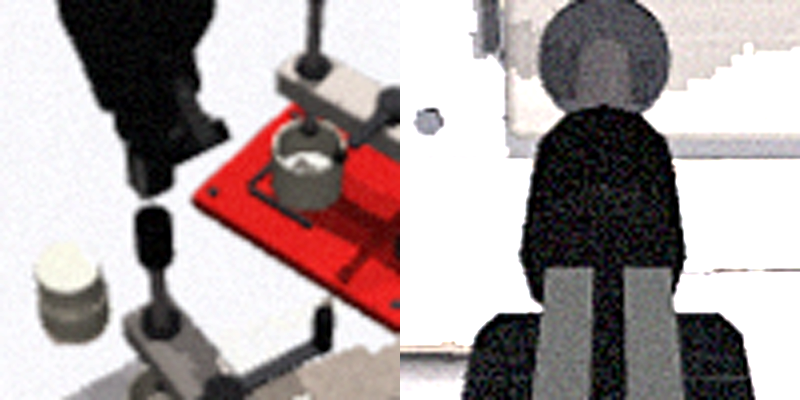

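The picture shows the tips still about 4 px above an unmoved knob, and centred on it. I'll keep going down.

Request:
apply_moves([
  {"translation": [0, 0, 0.002], "angular": [0, 0, 0], "hand": 0},
  {"translation": [0, 0, 0.002], "angular": [0, 0, 0], "hand": 0},
])

```text
time_s: 6.5
eef_pos: [0.5787, -0.0289, 0.2257]
eef_rot: [0.0, 0.054, 0.999, -0.0]
wrist_force: [0.3, 0.1, -0.5]
opening: -0.003
```

Request:
apply_moves([
  {"translation": [0, 0, 0.002], "angular": [0, 0, 0], "hand": 0},
  {"translation": [0, 0, 0.002], "angular": [0, 0, 0], "hand": 0},
])

```text
time_s: 6.75
eef_pos: [0.5786, -0.0289, 0.2216]
eef_rot: [-0.0, 0.054, 0.999, 0.0]
wrist_force: [0.1, 0.1, 0.1]
opening: 0.002
```

Request:
apply_moves([
  {"translation": [0, 0, 0.002], "angular": [0, 0, 0], "hand": 0},
])

```text
time_s: 6.88
eef_pos: [0.5786, -0.0289, 0.2196]
eef_rot: [-0.0, 0.054, 0.999, 0.0]
wrist_force: [-0.5, -0.3, -0.8]
opening: -0.001
```

Request:
apply_moves([
  {"translation": [0, 0, 0.002], "angular": [0, 0, 0], "hand": 0},
])

```text
time_s: 7.0
eef_pos: [0.5786, -0.0289, 0.2176]
eef_rot: [-0.0, 0.054, 0.999, 0.0]
wrist_force: [-0.2, -0.6, -0.1]
opening: 0.002
```

Request:
apply_moves([
  {"translation": [0, 0, 0.002], "angular": [0, 0, 0], "hand": 0},
])

```text
time_s: 7.12
eef_pos: [0.5786, -0.0289, 0.2156]
eef_rot: [-0.0, 0.054, 0.999, 0.0]
wrist_force: [0.5, 0.5, -0.5]
opening: -0.004
```

```bash
cat > look.py <<'E'
from h import *
from bench import ctrl
import cv2,sys
c=ctrl.camera('scene'); w=ctrl.camera('wrist'); o=ctrl.get_obs(); print(o['eef_pos'],o['wrist_force'],o['joint_efforts'].round(1),o['time_s'])
a=cv2.resize(c['img'][120:220,250:350,::-1],(400,400),interpolation=2)
b=cv2.resize(w['img'][150:270,260:380,::-1],(400,400),interpolation=2)
cv2.imwrite(sys.argv[1],cv2.convertScaleAbs(np.hstack([a,b]),alpha=2.2))
E
python3 look.py pics/k4.png
```

```text
[ 0.57847186 -0.02887931  0.21546779] [ 0.36219463 -0.68967043 -0.35116857] [ -0.  -44.7 -35.9  -0.   -0.   -0. ] 7.225
```

View pics/k4.png

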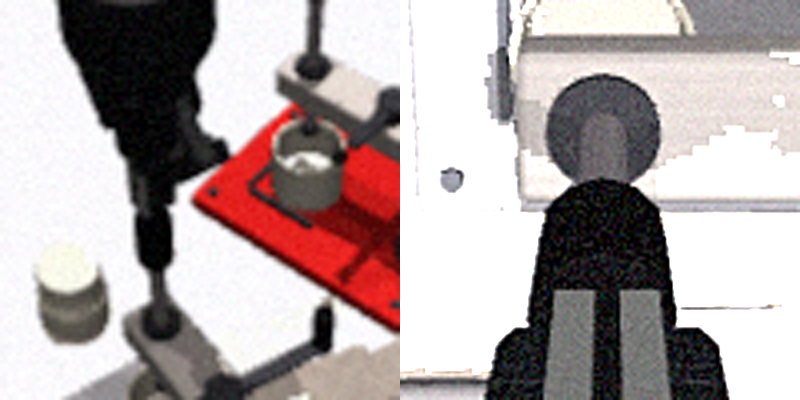

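Request:
apply_moves([
  {"translation": [0, 0, 0.002], "angular": [0, 0, 0], "hand": 0},
])

```text
time_s: 7.35
eef_pos: [0.5788, -0.0289, 0.2139]
eef_rot: [0.0, 0.054, 0.999, -0.0]
wrist_force: [-0.2, -0.2, 0.5]
opening: 0.001
```

Request:
apply_moves([
  {"translation": [0, 0, 0.002], "angular": [0, 0, 0], "hand": 0},
])

```text
time_s: 7.48
eef_pos: [0.5787, -0.0289, 0.2117]
eef_rot: [0.0, 0.054, 0.999, -0.0]
wrist_force: [-0.0, -0.2, 1.0]
opening: -0.001
```

Request:
apply_moves([
  {"translation": [0, 0, 0.002], "angular": [0, 0, 0], "hand": 0},
])

```text
time_s: 7.6
eef_pos: [0.5786, -0.0289, 0.2096]
eef_rot: [-0.0, 0.054, 0.999, 0.0]
wrist_force: [-0.3, -1.1, 0.6]
opening: 0.004
```

```bash
python3 look.py pics/k5.png
```

```text
[ 0.57843791 -0.02888798  0.20945301] [-0.50786993  0.03052333 -0.09165168] [ -0.  -44.8 -35.7  -0.   -0.    0. ] 7.7
```

View pics/k5.png

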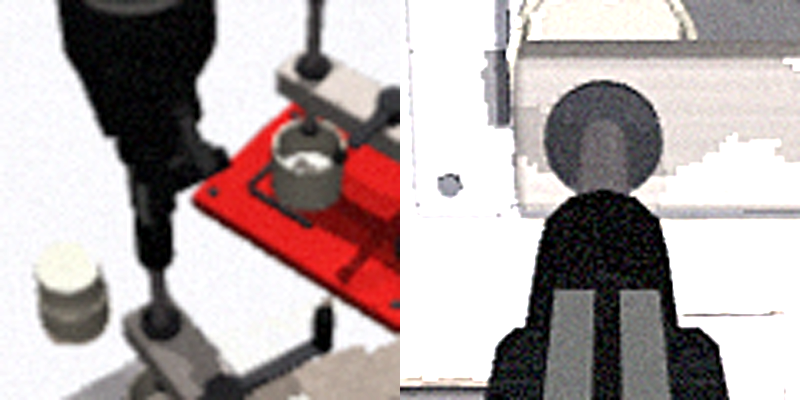

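```bash
python3 - <<'E'
from h import *
from bench import ctrl
import cv2
c=ctrl.camera('scene')['img'][120:215,255:325,::-1]; w=ctrl.camera('wrist')['img'][170:290,260:380,::-1]
f=lambda a:np.clip(255*(a/255.)**.45,0,255).astype(np.uint8)
a=cv2.resize(f(c),(400,540),interpolation=2); b=cv2.resize(f(w),(400,540),interpolation=2)
cv2.imwrite('pics/k6.png',np.hstack([a,b]))
E
```

```text
(no output)
```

View pics/k6.png

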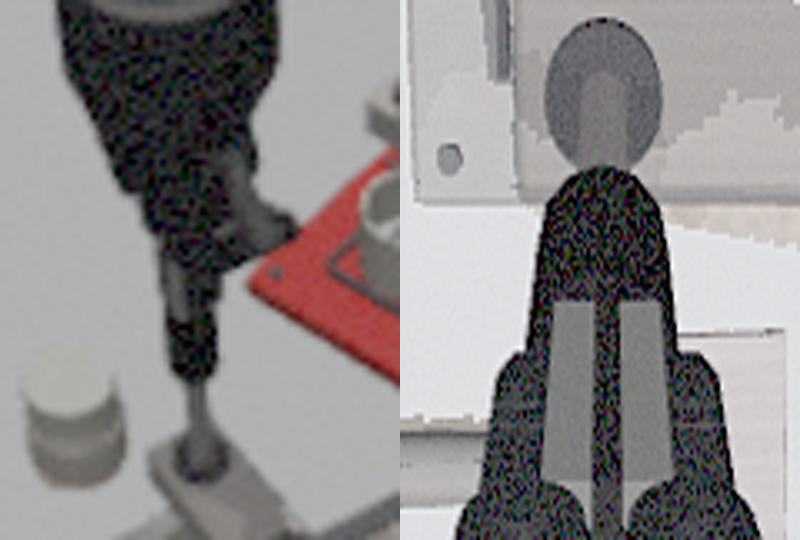

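The brightened view shows the pads ending right at the top of an unmoved knob, so contact is close.

Request:
apply_moves([
  {"translation": [0, 0, 0.002], "angular": [0, 0, 0], "hand": 0},
])

```text
time_s: 7.92
eef_pos: [0.5788, -0.029, 0.208]
eef_rot: [0.0, 0.054, 0.999, -0.0]
wrist_force: [-0.2, -0.7, -0.3]
opening: 0.004
```

Request:
apply_moves([
  {"translation": [0, 0, 0.002], "angular": [0, 0, 0], "hand": 0},
])

```text
time_s: 8.05
eef_pos: [0.5786, -0.0289, 0.2057]
eef_rot: [0.0, 0.054, 0.999, -0.0]
wrist_force: [-0.0, 0.3, -0.5]
opening: 0.001
```

Request:
apply_moves([
  {"translation": [0, 0, 0.002], "angular": [0, 0, 0], "hand": 0},
])

```text
time_s: 8.18
eef_pos: [0.5786, -0.0289, 0.2038]
eef_rot: [0.0, 0.054, 0.999, -0.0]
wrist_force: [-1.4, 1.3, 4.7]
opening: -0.002
```

Request:
apply_moves([
  {"translation": [0, 0, 0.002], "angular": [0, 0, 0], "hand": 0},
])

```text
time_s: 8.3
eef_pos: [0.5787, -0.0289, 0.2024]
eef_rot: [0.0, 0.054, 0.999, -0.0]
wrist_force: [-2.6, 0.7, 5.7]
opening: 0.002
```

```bash
python3 look.py pics/k7.png
```

```text
[ 0.57863124 -0.02892858  0.20218918] [-1.84438379  0.49648784  4.57925804] [ -0.1 -42.8 -34.5   0.   -0.5  -0. ] 8.4
```

View pics/k7.png

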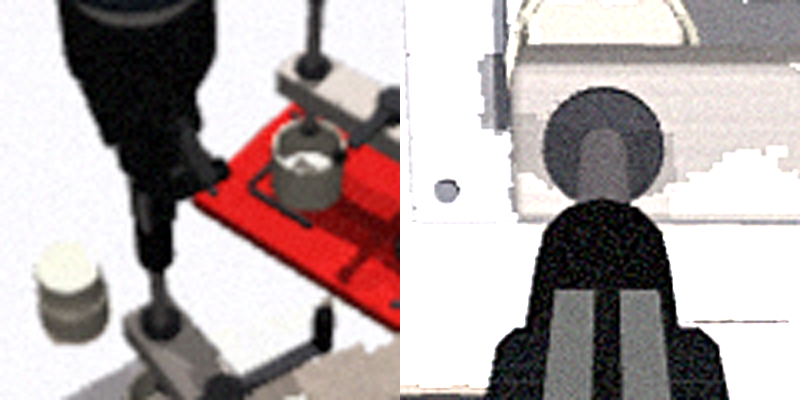

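Contact came at TCP z of about 0.204, with 5 N as expected for sliding the probe. I'll push on and watch for a rise.

Request:
apply_moves([
  {"translation": [0, 0, 0.002], "angular": [0, 0, 0], "hand": 0},
])

```text
time_s: 8.52
eef_pos: [0.5787, -0.0289, 0.2005]
eef_rot: [0.0, 0.054, 0.999, -0.0]
wrist_force: [-3.2, 0.5, 5.3]
opening: -0.002
```

Request:
apply_moves([
  {"translation": [0, 0, 0.002], "angular": [0, 0, 0], "hand": 0},
])

```text
time_s: 8.65
eef_pos: [0.5787, -0.0289, 0.1984]
eef_rot: [0.0, 0.054, 0.999, -0.0]
wrist_force: [-2.2, 1.2, 5.6]
opening: -0.001
```

Request:
apply_moves([
  {"translation": [0, 0, 0.002], "angular": [0, 0, 0], "hand": 0},
])

```text
time_s: 8.78
eef_pos: [0.5787, -0.0289, 0.1964]
eef_rot: [0.0, 0.054, 0.999, -0.0]
wrist_force: [-3.5, 0.2, 5.6]
opening: 0.003
```

```bash
python3 look.py pics/k8.png
```

```text
[ 0.57865624 -0.02894252  0.19607759] [-1.37679527  0.63893766  3.3396556 ] [ -0.1 -42.8 -34.3   0.   -0.6  -0. ] 8.875
```

View pics/k8.png

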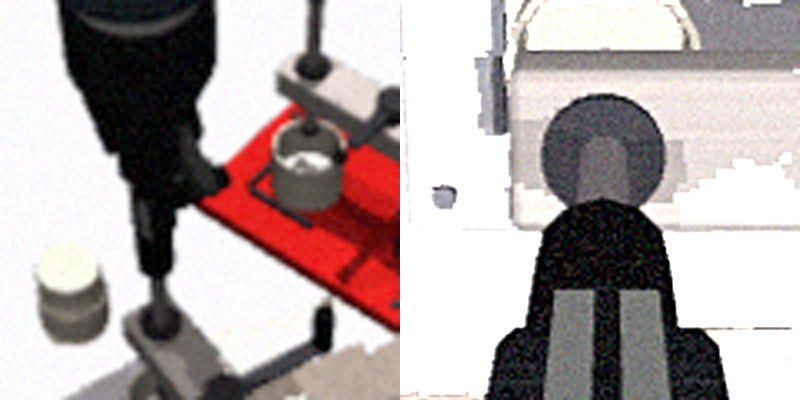

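Request:
apply_moves([
  {"translation": [0, 0, 0.002], "angular": [0, 0, 0], "hand": 0},
  {"translation": [0, 0, 0.002], "angular": [0, 0, 0], "hand": 0},
])

```text
time_s: 9.12
eef_pos: [0.5787, -0.0289, 0.1923]
eef_rot: [0.0, 0.054, 0.999, -0.0]
wrist_force: [-2.3, 0.1, 5.8]
opening: -0.005
```

Request:
apply_moves([
  {"translation": [0, 0, 0.0015], "angular": [0, 0, 0], "hand": 0},
])

```text
time_s: 9.25
eef_pos: [0.5787, -0.029, 0.1907]
eef_rot: [0.0, 0.054, 0.999, -0.0]
wrist_force: [-2.1, 0.4, 6.0]
opening: 0.001
```

Request:
apply_moves([
  {"translation": [0, 0, 0.001], "angular": [0, 0, 0], "hand": 0},
])

```text
time_s: 9.38
eef_pos: [0.5787, -0.0289, 0.1897]
eef_rot: [0.0, 0.054, 0.999, -0.0]
wrist_force: [-2.5, -0.5, 6.5]
opening: 0.001
```

Request:
apply_moves([
  {"translation": [0, 0, 0.001], "angular": [0, 0, 0], "hand": 0},
])

```text
time_s: 9.5
eef_pos: [0.5787, -0.0289, 0.1887]
eef_rot: [0.0, 0.054, 0.999, -0.0]
wrist_force: [-3.0, 0.2, 5.7]
opening: -0.005
```

Request:
apply_moves([
  {"translation": [0, 0, 0.001], "angular": [0, 0, 0], "hand": 0},
])

```text
time_s: 9.62
eef_pos: [0.5787, -0.0289, 0.1877]
eef_rot: [0.0, 0.054, 0.999, -0.0]
wrist_force: [-2.7, 1.3, 5.4]
opening: -0.002
```

Request:
apply_moves([
  {"translation": [0, 0, 0.001], "angular": [0, 0, 0], "hand": 0},
])

```text
time_s: 9.75
eef_pos: [0.5787, -0.0289, 0.1867]
eef_rot: [0.0, 0.054, 0.999, -0.0]
wrist_force: [-1.9, 0.5, 5.2]
opening: -0.004
```

Request:
apply_moves([
  {"translation": [0, 0, 0.001], "angular": [0, 0, 0], "hand": 0},
])

```text
time_s: 9.88
eef_pos: [0.5787, -0.0289, 0.1858]
eef_rot: [0.0, 0.054, 0.999, -0.0]
wrist_force: [-2.7, 0.1, 5.5]
opening: 0.001
```

Request:
apply_moves([
  {"translation": [0, 0, 0.001], "angular": [0, 0, 0], "hand": 0},
])

```text
time_s: 10.0
eef_pos: [0.5787, -0.0289, 0.1847]
eef_rot: [0.0, 0.054, 0.999, -0.0]
wrist_force: [-3.1, 0.1, 5.3]
opening: 0.001
```

Request:
apply_moves([
  {"translation": [0, 0, 0.001], "angular": [0, 0, 0], "hand": 0},
])

```text
time_s: 10.12
eef_pos: [0.5787, -0.0289, 0.1837]
eef_rot: [0.0, 0.054, 0.999, -0.0]
wrist_force: [-2.3, 1.0, 5.3]
opening: 0.003
```

Request:
apply_moves([
  {"translation": [0, 0, 0.001], "angular": [0, 0, 0], "hand": 0},
])

```text
time_s: 10.25
eef_pos: [0.5787, -0.0289, 0.1827]
eef_rot: [0.0, 0.054, 0.999, -0.0]
wrist_force: [-2.1, 0.4, 5.2]
opening: 0.002
```

Request:
apply_moves([
  {"translation": [0, 0, 0.001], "angular": [0, 0, 0], "hand": 0},
])

```text
time_s: 10.38
eef_pos: [0.5787, -0.0289, 0.1817]
eef_rot: [0.0, 0.054, 0.999, -0.0]
wrist_force: [-2.0, 0.7, 5.7]
opening: -0.001
```

Request:
apply_moves([
  {"translation": [0, 0, 0.001], "angular": [0, 0, 0], "hand": 0},
])

```text
time_s: 10.5
eef_pos: [0.5787, -0.029, 0.1807]
eef_rot: [0.0, 0.054, 0.999, -0.0]
wrist_force: [-1.7, 0.0, 5.0]
opening: -0.001
```

Request:
apply_moves([
  {"translation": [0, 0, 0.001], "angular": [0, 0, 0], "hand": 0},
])

```text
time_s: 10.62
eef_pos: [0.5787, -0.0289, 0.1797]
eef_rot: [0.0, 0.054, 0.999, -0.0]
wrist_force: [-2.1, 0.5, 5.8]
opening: 0.0
```

Request:
apply_moves([
  {"translation": [0, 0, 0.001], "angular": [0, 0, 0], "hand": 0},
])

```text
time_s: 10.75
eef_pos: [0.5787, -0.029, 0.1787]
eef_rot: [0.0, 0.054, 0.999, -0.0]
wrist_force: [-2.2, 0.5, 5.0]
opening: -0.001
```

```bash
python3 - <<'E'
from h import *
from bench import ctrl
import cv2
c=ctrl.camera('scene')['img'][150:260,255:345,::-1]; w=ctrl.camera('wrist')['img'][100:290,240:400,::-1]
f=lambda a:np.clip(255*(a/255.)**.55,0,255).astype(np.uint8)
cv2.imwrite('pics/k9.png',np.hstack([cv2.resize(f(c),(400,489),interpolation=2),cv2.resize(f(w),(400,489),interpolation=2)]))
E
```

```text
(no output)
```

View pics/k9.png

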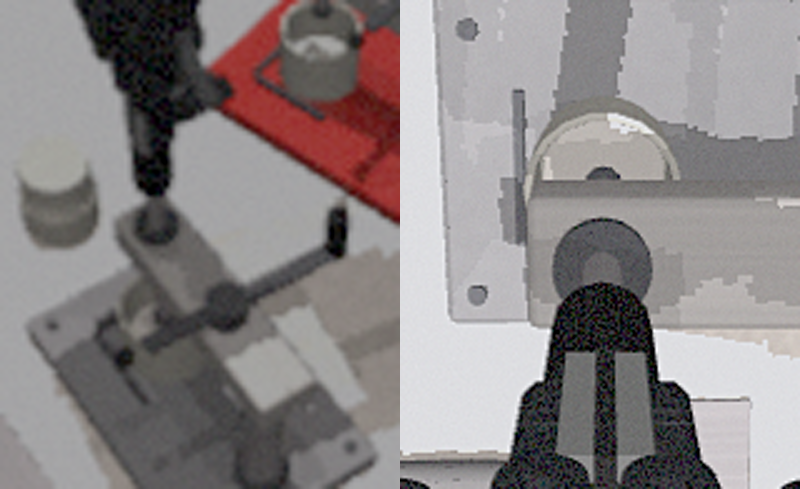

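The wrist view now shows the foot's edge at crop (603,172), above the pellet inside the cup rim and not yet touching.

Request:
apply_moves([
  {"translation": [0, 0, 0.001], "angular": [0, 0, 0], "hand": 0},
])

```text
time_s: 10.98
eef_pos: [0.5787, -0.0289, 0.1777]
eef_rot: [0.0, 0.054, 0.999, -0.0]
wrist_force: [-2.3, 0.9, 6.2]
opening: 0.001
```

Request:
apply_moves([
  {"translation": [0, 0, 0.001], "angular": [0, 0, 0], "hand": 0},
])

```text
time_s: 11.1
eef_pos: [0.5787, -0.0289, 0.1766]
eef_rot: [0.0, 0.054, 0.999, -0.0]
wrist_force: [-2.1, 0.8, 5.7]
opening: -0.004
```

Request:
apply_moves([
  {"translation": [0, 0, 0.001], "angular": [0, 0, 0], "hand": 0},
])

```text
time_s: 11.22
eef_pos: [0.5787, -0.0289, 0.1756]
eef_rot: [0.0, 0.054, 0.999, -0.0]
wrist_force: [-2.3, 1.1, 5.0]
opening: -0.001
```

Request:
apply_moves([
  {"translation": [0, 0, 0.001], "angular": [0, 0, 0], "hand": 0},
])

```text
time_s: 11.35
eef_pos: [0.5787, -0.0289, 0.1746]
eef_rot: [0.0, 0.054, 0.999, -0.0]
wrist_force: [-3.2, -0.2, 5.3]
opening: -0.003
```

Request:
apply_moves([
  {"translation": [0, 0, 0.001], "angular": [0, 0, 0], "hand": 0},
])

```text
time_s: 11.48
eef_pos: [0.5787, -0.0289, 0.1736]
eef_rot: [0.0, 0.054, 0.999, -0.0]
wrist_force: [-2.8, -0.0, 6.1]
opening: 0.0
```

Request:
apply_moves([
  {"translation": [0, 0, 0.001], "angular": [0, 0, 0], "hand": 0},
])

```text
time_s: 11.6
eef_pos: [0.5787, -0.029, 0.1726]
eef_rot: [0.0, 0.054, 0.999, -0.0]
wrist_force: [-2.7, 0.0, 5.7]
opening: -0.003
```

Request:
apply_moves([
  {"translation": [0, 0, 0.001], "angular": [0, 0, 0], "hand": 0},
])

```text
time_s: 11.72
eef_pos: [0.5787, -0.0289, 0.1716]
eef_rot: [0.0, 0.054, 0.999, -0.0]
wrist_force: [-2.3, 0.4, 4.8]
opening: 0.001
```

Request:
apply_moves([
  {"translation": [0, 0, 0.001], "angular": [0, 0, 0], "hand": 0},
])

```text
time_s: 11.85
eef_pos: [0.5787, -0.0289, 0.1706]
eef_rot: [0.0, 0.054, 0.999, -0.0]
wrist_force: [-1.7, 0.8, 5.5]
opening: 0.001
```

Request:
apply_moves([
  {"translation": [0, 0, 0.001], "angular": [0, 0, 0], "hand": 0},
])

```text
time_s: 11.98
eef_pos: [0.5787, -0.0289, 0.1696]
eef_rot: [0.0, 0.054, 0.999, -0.0]
wrist_force: [-2.1, 1.0, 5.2]
opening: -0.002
```

Request:
apply_moves([
  {"translation": [0, 0, 0.001], "angular": [0, 0, 0], "hand": 0},
])

```text
time_s: 12.1
eef_pos: [0.5787, -0.0289, 0.1686]
eef_rot: [0.0, 0.054, 0.999, -0.0]
wrist_force: [-2.1, 0.8, 6.0]
opening: -0.002
```

Request:
apply_moves([
  {"translation": [0, 0, 0.001], "angular": [0, 0, 0], "hand": 0},
])

```text
time_s: 12.22
eef_pos: [0.5787, -0.0289, 0.1676]
eef_rot: [0.0, 0.054, 0.999, -0.0]
wrist_force: [-3.0, 1.1, 4.9]
opening: -0.002
```

Request:
apply_moves([
  {"translation": [0, 0, 0.001], "angular": [0, 0, 0], "hand": 0},
])

```text
time_s: 12.35
eef_pos: [0.5787, -0.0289, 0.1666]
eef_rot: [0.0, 0.054, 0.999, -0.0]
wrist_force: [-2.2, 1.1, 5.1]
opening: -0.001
```

```bash
cat > look2.py <<'E'
from h import *
from bench import ctrl
import cv2,sys
c=ctrl.camera('wrist'); w=c['img'][100:290,240:400,::-1]
np.save('wl.npy',c,allow_pickle=True)
f=lambda a:np.clip(255*(a/255.)**.6,0,255).astype(np.uint8)
cv2.imwrite(sys.argv[1],cv2.resize(f(w)[:110],(800,550),interpolation=2))
E
python3 look2.py pics/k10.png
```

```text
(no output)
```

View pics/k10.png

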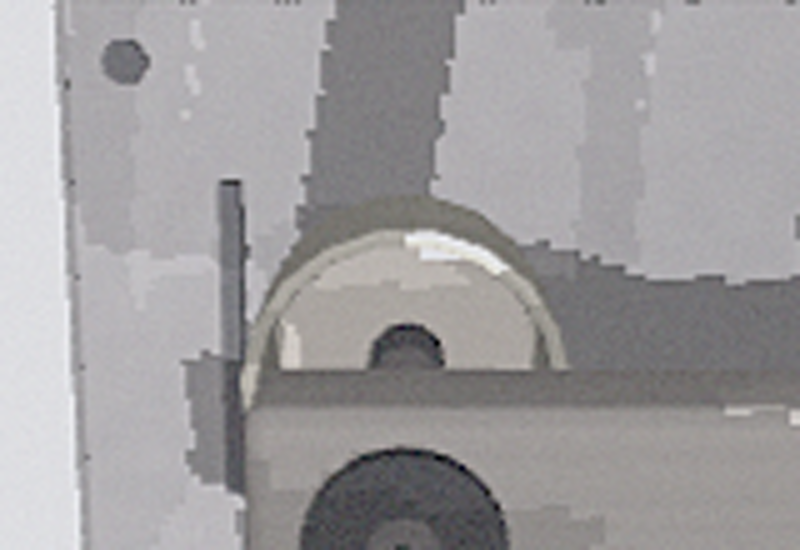

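```bash
python3 - <<'E'
from h import *
c=np.load('wl.npy',allow_pickle=True).item()
for z in (.03,.035,.04,.045,.05):print(z,proj([[.571,-.028,z]],c).round(1), "scale14mm",14e-3*353.5/(c['eye'][2]-z))
for z in (.03,.035,.04,.045,.05): print(z, "pellet L/R", [proj([.578+.0235*np.cos(a),-.028+.0235*np.sin(a),z],c).round(1).tolist() for a in (2.4,-2.4)], 'rim',[proj([.578+.025*np.cos(a),-.028+.025*np.sin(a),.06],c).round(1).tolist() for a in (2.4,-2.4)])
E
```

```text
0.03 [[322.5 163.1]] scale14mm 15.531113940964179
0.035 [[322.5 164.1]] scale14mm 15.778700109114268
0.04 [[322.5 165.3]] scale14mm 16.034307842909467
0.045 [[322.5 166.4]] scale14mm 16.298333398617494
0.05 [[322.5 167.6]] scale14mm 16.571199568944515
0.03 pellet L/R [[[338.7, 150.0]], [[303.9, 153.8]]] rim [[[341.5, 154.5]], [[300.8, 158.8]]]
0.035 pellet L/R [[[338.9, 151.0]], [[303.6, 154.8]]] rim [[[341.5, 154.5]], [[300.8, 158.8]]]
0.04 pellet L/R [[[339.2, 151.9]], [[303.4, 155.7]]] rim [[[341.5, 154.5]], [[300.8, 158.8]]]
0.045 pellet L/R [[[339.5, 152.8]], [[303.1, 156.8]]] rim [[[341.5, 154.5]], [[300.8, 158.8]]]
0.05 pellet L/R [[[339.8, 153.8]], [[302.8, 157.8]]] rim [[[341.5, 154.5]], [[300.8, 158.8]]]
```

Request:
apply_moves([
  {"translation": [0, 0, 0.001], "angular": [0, 0, 0], "hand": 0},
])

```text
time_s: 12.52
eef_pos: [0.5787, -0.0289, 0.1656]
eef_rot: [0.0, 0.054, 0.999, -0.0]
wrist_force: [-1.7, 1.5, 5.1]
opening: -0.005
```

Request:
apply_moves([
  {"translation": [0, 0, 0.001], "angular": [0, 0, 0], "hand": 0},
])

```text
time_s: 12.65
eef_pos: [0.5787, -0.0289, 0.1646]
eef_rot: [0.0, 0.054, 0.999, -0.0]
wrist_force: [-2.4, 0.4, 4.9]
opening: -0.001
```

Request:
apply_moves([
  {"translation": [0, 0, 0.001], "angular": [0, 0, 0], "hand": 0},
])

```text
time_s: 12.78
eef_pos: [0.5787, -0.0289, 0.1636]
eef_rot: [0.0, 0.054, 0.999, -0.0]
wrist_force: [-2.6, -0.7, 5.8]
opening: 0.002
```

Request:
apply_moves([
  {"translation": [0, 0, 0.001], "angular": [0, 0, 0], "hand": 0},
])

```text
time_s: 12.9
eef_pos: [0.5787, -0.0289, 0.1626]
eef_rot: [0.0, 0.054, 0.999, -0.0]
wrist_force: [-2.3, 1.6, 5.2]
opening: 0.003
```

Request:
apply_moves([
  {"translation": [0, 0, 0.001], "angular": [0, 0, 0], "hand": 0},
])

```text
time_s: 13.02
eef_pos: [0.5787, -0.0289, 0.1616]
eef_rot: [0.0, 0.054, 0.999, -0.0]
wrist_force: [-2.5, -0.2, 5.3]
opening: -0.002
```

Request:
apply_moves([
  {"translation": [0, 0, 0.001], "angular": [0, 0, 0], "hand": 0},
])

```text
time_s: 13.15
eef_pos: [0.5787, -0.0289, 0.1608]
eef_rot: [0.0, 0.054, 0.999, -0.0]
wrist_force: [-3.9, 0.9, 8.3]
opening: 0.001
```

The force jumped from 5.3 to 8.3 N, so the foot is on the pellet at about 1 mm of yield. I'll go half a millimetre more.

Request:
apply_moves([
  {"translation": [0, 0, 0.0005], "angular": [0, 0, 0], "hand": 0},
])

```text
time_s: 13.28
eef_pos: [0.5787, -0.0289, 0.1605]
eef_rot: [0.0, 0.054, 0.999, -0.0]
wrist_force: [-4.0, 1.0, 8.5]
opening: 0.0
```

```bash
python3 look2.py pics/k11.png; python3 -c "
from bench import ctrl
o=ctrl.get_obs();print(o['eef_pos'],o['wrist_force'],o['time_s'])"
```

```text
[ 0.57870662 -0.02894076  0.16048684] [-3.28182779  0.08092207  7.78210881] 13.325
```

View pics/k11.png

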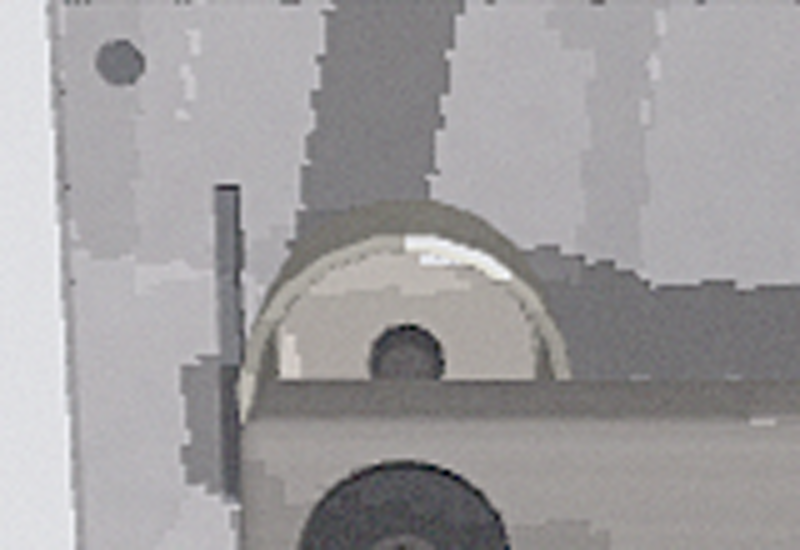

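Request:
apply_moves([
  {"translation": [0, 0, 0.0004], "angular": [0, 0, 0], "hand": 0},
])

```text
time_s: 13.45
eef_pos: [0.5787, -0.029, 0.1603]
eef_rot: [0.0, 0.054, 0.999, -0.0]
wrist_force: [-3.4, 1.1, 9.7]
opening: -0.004
```

About 4.3 N above the sliding force means roughly 1.7 mm of yield, so I stop there. Next I lift off and check.

Request:
apply_moves([
  {"translation": [0, 0, -0.004], "angular": [0, 0, 0], "hand": 0},
  {"translation": [0, 0, -0.012], "angular": [0, 0, 0], "hand": 0},
  {"translation": [0, 0, -0.015], "angular": [0, 0, 0], "hand": 0},
  {"translation": [0, 0, -0.015], "angular": [0, 0, 0], "hand": 0},
  {"translation": [0, 0, 0], "angular": [0, 0, 0], "hand": 0},
])

```text
time_s: 14.08
eef_pos: [0.5799, -0.0293, 0.2077]
eef_rot: [0.002, 0.054, 0.999, -0.0]
wrist_force: [0.4, 0.6, -0.8]
opening: -0.004
```

```bash
python3 - <<'E'
from h import *
from bench import ctrl
import cv2
print(tool(ctrl.get_obs(),[.5131,.0196,.2]))
C=ctrl.camera('scene');Wc=ctrl.camera('wrist');np.save('wl.npy',Wc,allow_pickle=True)
c=C['img'][130:260,255:355,::-1]; w=Wc['img'][110:290,240:400,::-1]
f=lambda a:np.clip(255*(a/255.)**.5,0,255).astype(np.uint8)
cv2.imwrite('pics/m1.png',np.hstack([cv2.resize(f(c),(400,520),interpolation=2),cv2.resize(f(w),(400,450),interpolation=2)[:520] if 0 else cv2.resize(f(w),(400,520),interpolation=2)]))
E
```

```text
('tool shift', array([0.0717, 0.0413, 0.0074]), 'xyaw', np.float64(3.033), 'zaxis', array([ 0.004, -0.001, -1.   ]), 'pos', array([ 0.5799, -0.0293,  0.2077]), 'q', array([-0.25,  0.18,  1.58, -0.  ,  1.38, -1.72]), 'F', array([ 0.38,  0.55, -0.77]), 't', 14.075)
```

View pics/m1.png

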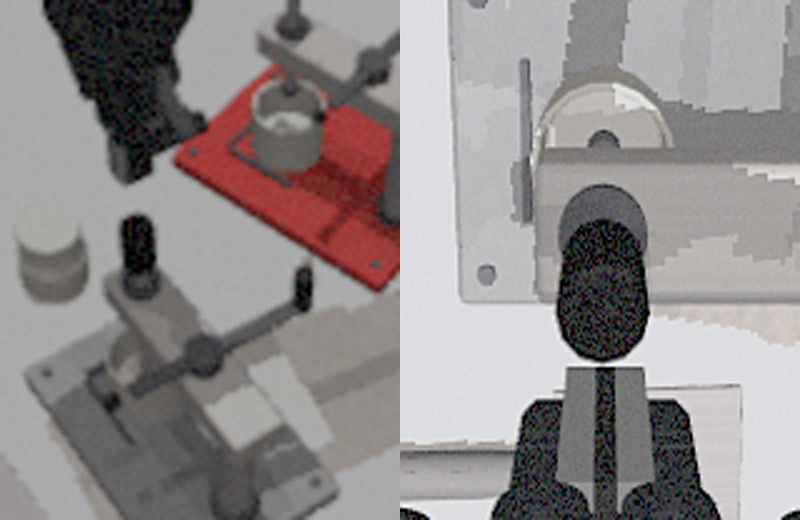

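The knob stayed down and is clear of the gripper. Now I move to the near side of the lock post.

Request:
apply_moves([
  {"translation": [0.018, 0.0103, 0], "angular": [0, 0, 0], "hand": 0},
  {"translation": [0.018, 0.0103, 0], "angular": [0, 0, 0], "hand": 0},
  {"translation": [0.018, 0.0103, 0], "angular": [0, 0, 0], "hand": 0},
  {"translation": [0.0177, 0.0103, 0], "angular": [0, 0, 0], "hand": 0},
  {"translation": [0, 0, 0.025], "angular": [0, 0, 0], "hand": 0},
  {"translation": [0, 0, 0.025], "angular": [0, 0, 0], "hand": 0},
  {"translation": [0, 0, 0], "angular": [0, 0, 0], "hand": 0},
])

```text
time_s: 15.05
eef_pos: [0.5096, 0.0203, 0.1529]
eef_rot: [-0.003, 0.054, 0.999, 0.0]
wrist_force: [0.2, -0.2, 0.2]
opening: 0.002
```

```bash
cat > look3.py <<'E'
from h import *
from bench import ctrl
import cv2,sys
print(tool(ctrl.get_obs(),[.5131,.0196,.12]))
C=ctrl.camera('scene');Wc=ctrl.camera('wrist')
np.save('wl.npy',Wc,allow_pickle=True)
c=C['img'][130:260,255:355,::-1]; w=Wc['img'][110:290,240:400,::-1]
f=lambda a:np.clip(255*(a/255.)**.5,0,255).astype(np.uint8)
cv2.imwrite(sys.argv[1],np.hstack([cv2.resize(f(c),(400,520),interpolation=2),cv2.resize(f(w),(400,450),interpolation=2)[:520] if 0 else cv2.resize(f(w),(400,520),interpolation=2)]))
E
python3 look3.py pics/m2.png
```

```text
('tool shift', array([-0.0037, -0.0003,  0.0329]), 'xyaw', np.float64(3.033), 'zaxis', array([-0.005,  0.001, -1.   ]), 'pos', array([0.5096, 0.0203, 0.1529]), 'q', array([-0.19,  0.08,  1.8 ,  0.  ,  1.27, -1.66]), 'F', array([ 0.21, -0.19,  0.22]), 't', 15.05)
```

View pics/m2.png

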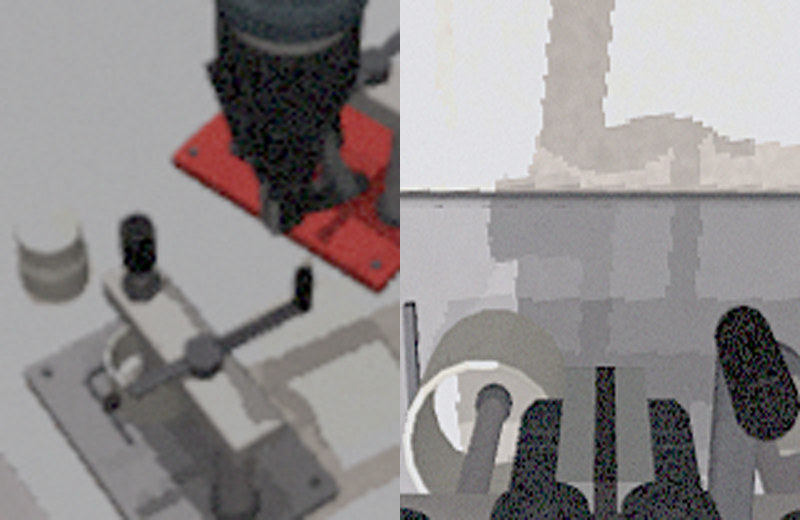

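```bash
python3 - <<'E'
from h import *
c=np.load('wl.npy',allow_pickle=True).item()
p=plane(((765-400)/2.5+240,110+408/2.889),c,.184);print(p)
P=np.array([.586,.0416]);d=p[:2]-P;print(np.hypot(*d),np.arctan2(d[1],d[0]))
t=np.array([.5096,.0203])
for z in (.18,.19,.2): print(z,plane((322,110+367/2.889),c,z))
E
```

```text
[0.51548157 0.04927188 0.184     ]
0.07093451997436198 3.0332262587406387
0.18 [0.50672906 0.01987183 0.18      ]
0.19 [0.50249325 0.02031448 0.19      ]
0.2 [0.49825744 0.02075713 0.2       ]
```

Request:
apply_moves([
  {"translation": [-0.0037, 0, 0.015], "angular": [0, 0, 0], "hand": 0},
  {"translation": [0, 0, 0.015], "angular": [0, 0, 0], "hand": 0},
  {"translation": [0, 0, 0.006], "angular": [0, 0, 0], "hand": 0},
  {"translation": [0, 0, 0], "angular": [0, 0, 0], "hand": 0},
])

```text
time_s: 15.65
eef_pos: [0.5149, 0.0195, 0.1186]
eef_rot: [-0.001, 0.054, 0.999, 0.0]
wrist_force: [-0.1, -0.2, -0.7]
opening: 0.0
```

```bash
python3 look3.py pics/m3.png
```

```text
('tool shift', array([ 0.0018, -0.0001, -0.0014]), 'xyaw', np.float64(3.033), 'zaxis', array([-0.002,  0.   , -1.   ]), 'pos', array([0.5149, 0.0195, 0.1186]), 'q', array([-0.19,  0.13,  1.82,  0.  ,  1.19, -1.65]), 'F', array([-0.07, -0.19, -0.66]), 't', 15.65)
```

View pics/m3.png

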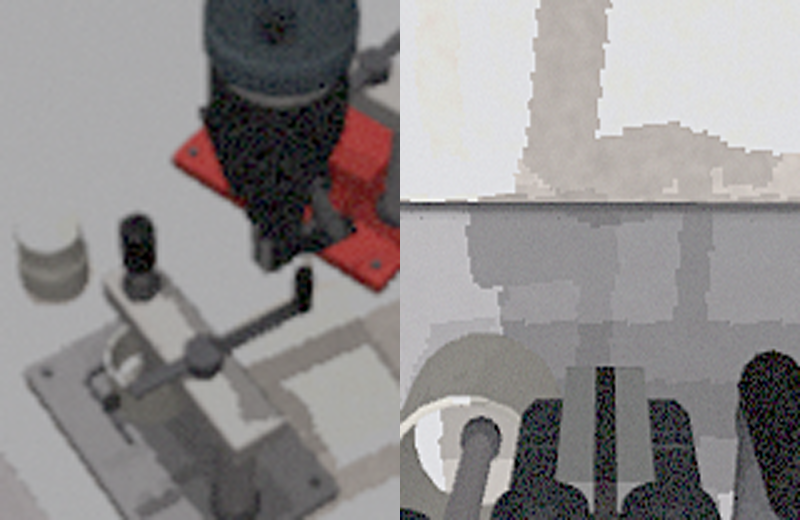

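```bash
python3 - <<'E'
from h import *
from bench import ctrl
c=ctrl.camera('scene')
for z in (.15,.16,.17,.18): print(z,proj([[.515,.0195,z],[.526,.018,z],[.504,.021,z]],c).round(1).tolist())
print(proj([[.5155,.0493,.184],[.5155,.0493,.154]],c))
E
```

```text
0.15 [[322.3, 196.9], [318.6, 198.9], [326.0, 195.0]]
0.16 [[322.4, 194.5], [318.6, 196.5], [326.2, 192.5]]
0.17 [[322.5, 192.0], [318.7, 194.0], [326.3, 190.1]]
0.18 [[322.6, 189.5], [318.8, 191.5], [326.4, 187.6]]
[[330.83226439 196.21945141]
 [330.30585521 203.54197219]]
```

The tips are at about z = 0.158, beside the post. I'll close the gap and start the swing.

Request:
apply_moves([
  {"translation": [0.001, 0.006, 0], "angular": [0, 0, 0], "hand": 0},
  {"translation": [0.001, 0.006, 0], "angular": [0, 0, 0], "hand": 0},
  {"translation": [0, 0.005, 0], "angular": [0, 0, 0], "hand": 0},
])

```text
time_s: 16.18
eef_pos: [0.5156, 0.0367, 0.1197]
eef_rot: [0.0, 0.054, 0.999, -0.0]
wrist_force: [-0.1, -2.3, 1.1]
opening: -0.001
```

```bash
python3 look3.py pics/m4.png
```

```text
('tool shift', array([ 0.0007, -0.0173, -0.0003]), 'xyaw', np.float64(3.033), 'zaxis', array([ 0.001, -0.001, -1.   ]), 'pos', array([0.5156, 0.0367, 0.1197]), 'q', array([-0.16,  0.13,  1.82, -0.  ,  1.19, -1.62]), 'F', array([-0.06, -2.35,  1.12]), 't', 16.175)
```

View pics/m4.png

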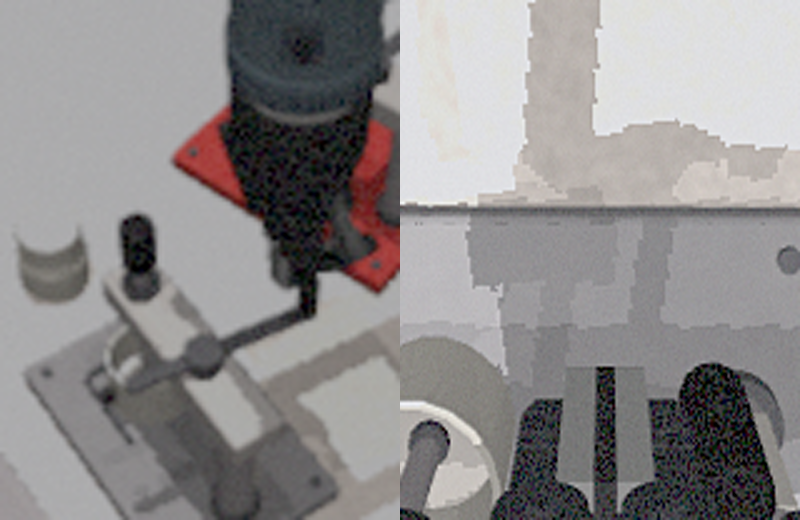

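The post is in contact at 2.3 N. Now I swing along the arc.

Request:
apply_moves([
  {"translation": [0.001, 0.007, 0], "angular": [0, 0, 0.1], "hand": 0},
  {"translation": [0.001, 0.007, 0], "angular": [0, 0, 0.1], "hand": 0},
  {"translation": [0.001, 0.007, 0], "angular": [0, 0, 0.1], "hand": 0},
  {"translation": [0.001, 0.007, 0], "angular": [0, 0, 0.1], "hand": 0},
  {"translation": [0.001, 0.007, 0], "angular": [0, 0, 0.1], "hand": 0},
  {"translation": [0.001, 0.007, 0], "angular": [0, 0, 0.1], "hand": 0},
])

```text
time_s: 17.02
eef_pos: [0.5244, 0.0772, 0.1194]
eef_rot: [0.0, 0.349, 0.937, -0.0]
wrist_force: [-0.0, -2.5, 0.0]
opening: 0.001
```

```bash
python3 look3.py pics/m5.png; python3 -c "
from h import *
from bench import ctrl
o=ctrl.get_obs();w,x,y,z=o['eef_rot'];m=R.from_quat([x,y,z,w]).as_matrix();d=o['eef_pos']-[.586,.0416,0];print('radial',d@m[:,0],'tan',d@m[:,1])"
```

```text
('tool shift', array([-0.0291, -0.051 , -0.0006]), 'xyaw', np.float64(2.43), 'zaxis', array([-0.   , -0.001, -1.   ]), 'pos', array([0.5244, 0.0772, 0.1194]), 'q', array([-0.08,  0.16,  1.79, -0.  ,  1.2 , -0.94]), 'F', array([-0.02, -2.48,  0.05]), 't', 17.025)
radial 0.07033033936198096 tan -0.012659149283084092
```

View pics/m5.png

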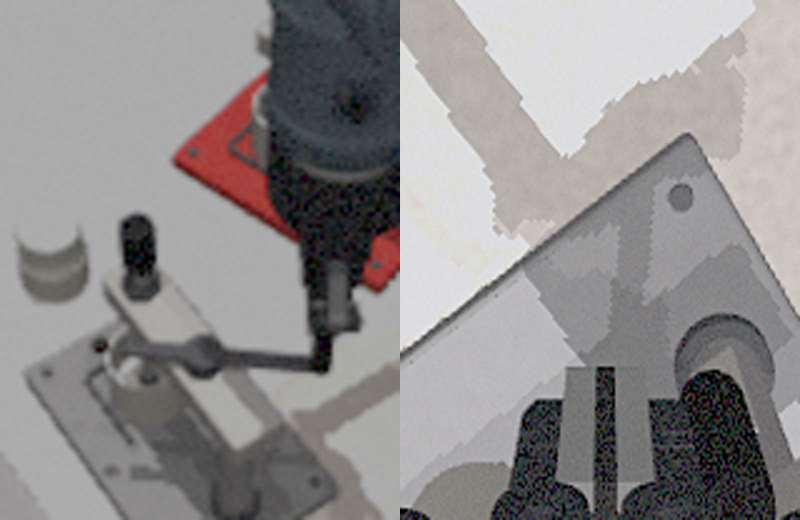

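The lever is following. I'll check the bottle clearance from the starting top image before going on.

```bash
python3 - <<'E'
from h import *
from bench import ctrl
import cv2
T=ctrl.camera('top')
im=cv2.imread('pics/top0.png');h=cv2.cvtColor(im,cv2.COLOR_BGR2HSV)
m=cv2.inRange(h,(40,90,20),(90,255,255));ys,xs=np.where(m);print(xs.min(),xs.max(),ys.min(),ys.max())
k=(xs>200)&(xs<280)
# inner (toward image centre) edge is base edge
print(plane((xs[k].max(),ys[k].max()),T,0), [plane((xs[k].max(),155),T,z) for z in (0,.1)], plane((xs[k].mean(),ys[k].mean()),T,.08))
E
```

```text
224 291 138 351
[0.6120447  0.20644079 0.        ] [array([0.65057575, 0.20676462, 0.        ]), array([0.6358249 , 0.19049804, 0.1       ])] [0.63977585 0.23088423 0.08      ]
```

Request:
apply_moves([
  {"translation": [0.001, 0.007, 0], "angular": [0, 0, 0.1], "hand": 0},
  {"translation": [0.001, 0.007, 0], "angular": [0, 0, 0.1], "hand": 0},
  {"translation": [0.001, 0.007, 0], "angular": [0, 0, 0.1], "hand": 0},
  {"translation": [0.001, 0.007, 0], "angular": [0, 0, 0.1], "hand": 0},
])

```text
time_s: 17.68
eef_pos: [0.5423, 0.0984, 0.1192]
eef_rot: [-0.001, 0.527, 0.85, -0.0]
wrist_force: [-1.1, -1.5, 0.9]
opening: 0.0
```

```bash
cat > st.py <<'E'
from h import *
from bench import ctrl
o=ctrl.get_obs();w,x,y,z=o['eef_rot'];m=R.from_quat([x,y,z,w]).as_matrix();d=o['eef_pos']-[.586,.0416,0]
print('radial',d@m[:,0],'tan',d@m[:,1],'yaw',np.arctan2(m[1,0],m[0,0]),'F tool',o['wrist_force']@m,o['time_s'],o['eef_pos'])
E
python3 st.py
python3 - <<'E'
from bench import ctrl
import cv2,numpy as np
c=ctrl.camera('scene')['img'][100:350,230:420,::-1]
cv2.imwrite('pics/m6.png',cv2.resize(np.clip(255*(c/255.)**.5,0,255).astype(np.uint8),(456,600),interpolation=2))
E
```

```text
radial 0.07039377421686151 tan -0.014054223072138626 yaw 2.0318027376331953 F tool [-0.8462347  -1.64025105 -0.87486358] 17.675 [0.54226414 0.09841368 0.11915318]
```

View pics/m6.png

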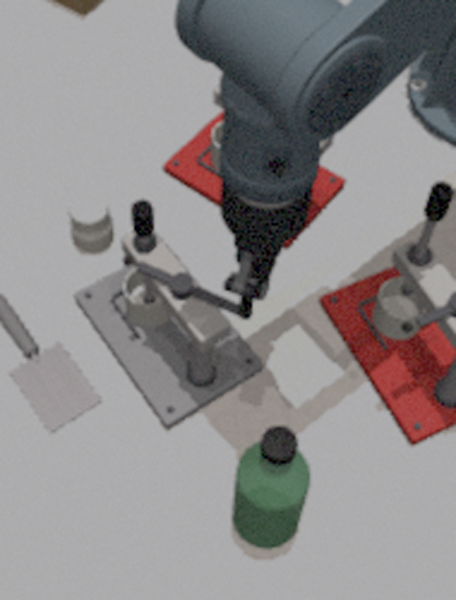

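The bottle is at about (0.64, 0.23), well clear of the end position. Continuing.

Request:
apply_moves([
  {"translation": [0.001, 0.007, 0], "angular": [0, 0, 0.1], "hand": 0},
  {"translation": [0.001, 0.007, 0], "angular": [0, 0, 0.1], "hand": 0},
  {"translation": [0.001, 0.007, 0], "angular": [0, 0, 0.1], "hand": 0},
  {"translation": [0.001, 0.007, 0], "angular": [0, 0, 0.1], "hand": 0},
])

```text
time_s: 18.23
eef_pos: [0.5674, 0.1111, 0.1191]
eef_rot: [-0.001, 0.685, 0.729, -0.0]
wrist_force: [-2.7, -0.3, 0.1]
opening: -0.001
```

```bash
python3 st.py
```

```text
radial 0.07054854545691236 tan -0.014447536720099064 yaw 1.633139207520606 F tool [-0.12042772 -2.75667578 -0.11418464] 18.225 [0.56738201 0.11105159 0.119139  ]
```

Request:
apply_moves([
  {"translation": [0.0005, 0.0035, 0], "angular": [0, 0, 0.05], "hand": 0},
  {"translation": [0.0005, 0.0035, 0], "angular": [0, 0, 0.05], "hand": 0},
])

```text
time_s: 18.48
eef_pos: [0.5722, 0.1127, 0.1189]
eef_rot: [-0.002, 0.72, 0.694, -0.002]
wrist_force: [-10.4, 2.4, 6.5]
opening: -0.002
```

```bash
python3 st.py
```

```text
radial 0.07065896945845172 tan -0.017012717085435402 yaw 1.5351285308910156 F tool [  1.98221344 -10.55933868  -6.48148439] 18.475 [0.57224147 0.11270706 0.11891039]
```

Request:
apply_moves([
  {"translation": [0.0003, 0.003, 0], "angular": [0, 0, 0.03], "hand": 0},
  {"translation": [0, 0.003, 0], "angular": [0, 0, 0.03], "hand": 0},
])

```text
time_s: 18.73
eef_pos: [0.5759, 0.1135, 0.1187]
eef_rot: [-0.005, 0.74, 0.673, -0.003]
wrist_force: [-24.2, 4.5, 13.6]
opening: -0.002
```

```bash
python3 st.py; python3 look3.py pics/m7.png
```

```text
radial 0.07076091702410836 tan -0.018203902683353142 yaw 1.4761621187911693 F tool [  2.17217311 -24.66652515 -13.32205357] 18.725 [0.57587923 0.11351656 0.11865332]
('tool shift', array([-0.0994, -0.0536, -0.0008]), 'xyaw', np.float64(1.476), 'zaxis', array([-0.011,  0.002, -1.   ]), 'pos', array([0.5759, 0.1135, 0.1187]), 'q', array([-0.01,  0.29,  1.63,  0.  ,  1.23,  0.09]), 'F', array([-24.2 ,   4.46,  13.6 ]), 't', 18.725)
```

View pics/m7.png

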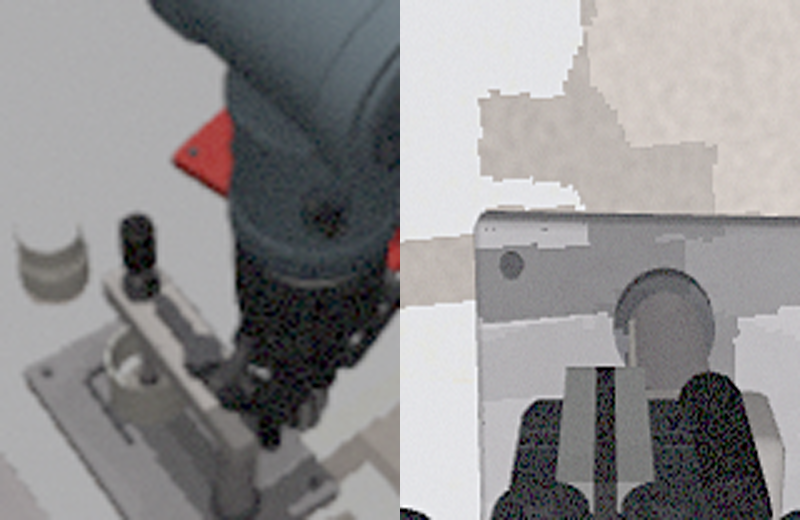

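Request:
apply_moves([
  {"translation": [0, 0.001, 0], "angular": [0, 0, 0], "hand": 0},
])

```text
time_s: 18.95
eef_pos: [0.5758, 0.1136, 0.1186]
eef_rot: [-0.005, 0.739, 0.673, -0.004]
wrist_force: [-23.9, 3.7, 13.7]
opening: -0.001
```

```bash
python3 st.py
```

```text
radial 0.07080474308261368 tan -0.018436322128360362 yaw 1.4774497692767323 F tool [  1.47140794 -24.27541993 -13.34983274] 18.95 [0.575786   0.11357974 0.11864676]
```

Request:
apply_moves([
  {"translation": [0, 0.002, 0], "angular": [0, 0, 0], "hand": 0},
])

```text
time_s: 19.08
eef_pos: [0.576, 0.1136, 0.1185]
eef_rot: [-0.006, 0.739, 0.673, -0.006]
wrist_force: [-32.0, 3.8, 19.7]
opening: -0.005
```

```bash
python3 st.py
```

```text
radial 0.07080641480477469 tan -0.018617862365189843 yaw 1.4777326804997775 F tool [  0.83696198 -32.50394051 -19.15030949] 19.075 [0.57602917 0.1135826  0.11850787]
```

The force rises steeply with no motion, which looks like a hard stop. I'll back off and check the lever.

Request:
apply_moves([
  {"translation": [0, -0.005, 0], "angular": [0, 0, 0], "hand": 0},
  {"translation": [0, -0.012, 0], "angular": [0, 0, 0], "hand": 0},
  {"translation": [0, -0.014, 0], "angular": [0, 0, 0], "hand": 0},
  {"translation": [0, -0.01, -0.02], "angular": [0, 0, 0], "hand": 0},
  {"translation": [0, 0, -0.03], "angular": [0, 0, 0], "hand": 0},
  {"translation": [0, 0, -0.03], "angular": [0, 0, 0], "hand": 0},
  {"translation": [0, 0, 0], "angular": [0, 0, 0], "hand": 0},
])

```text
time_s: 19.95
eef_pos: [0.5447, 0.1158, 0.2022]
eef_rot: [0.002, 0.741, 0.672, 0.002]
wrist_force: [0.9, -0.1, 0.3]
opening: -0.002
```

```bash
python3 st.py; python3 - <<'E'
from h import *
from bench import ctrl
import cv2
C=ctrl.camera('scene');W=ctrl.camera('wrist');np.save('wl.npy',W,allow_pickle=True);np.save('sl.npy',C,allow_pickle=True)
f=lambda a:np.clip(255*(a/255.)**.5,0,255).astype(np.uint8)
cv2.imwrite('pics/n1.png',np.hstack([cv2.resize(f(C['img'][160:290,255:355,::-1]),(400,520),interpolation=2),cv2.resize(f(W['img'][110:290,240:400,::-1]),(400,450),interpolation=2)[:520] if 0 else cv2.resize(f(W['img'][...,::-1]),(400,520),interpolation=2)]))
cv2.imwrite('pics/n2.png',cv2.resize(f(W['img'][...,::-1]),(800,500)))
E
```

```text
radial 0.06994341668302363 tan -0.04714199703523899 yaw 1.4736784331940753 F tool [-0.02121594  0.93037379 -0.26972388] 19.95 [0.54471297 0.11577846 0.20215683]
```

View pics/n1.png

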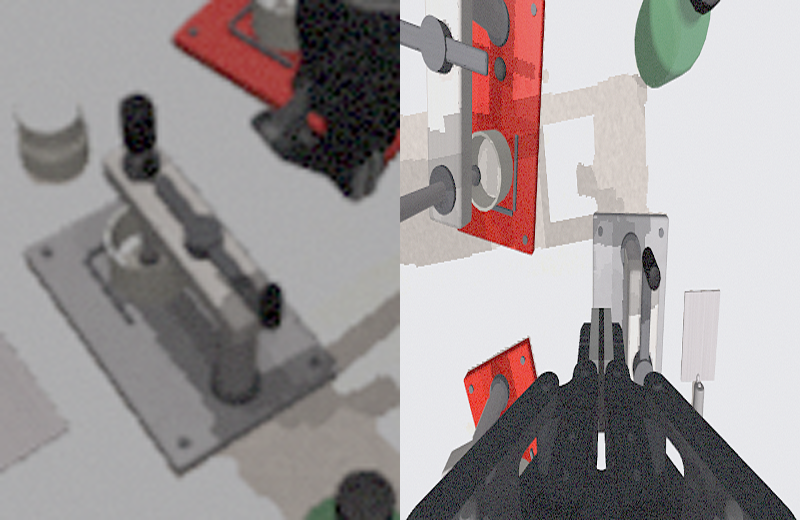

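View pics/n2.png

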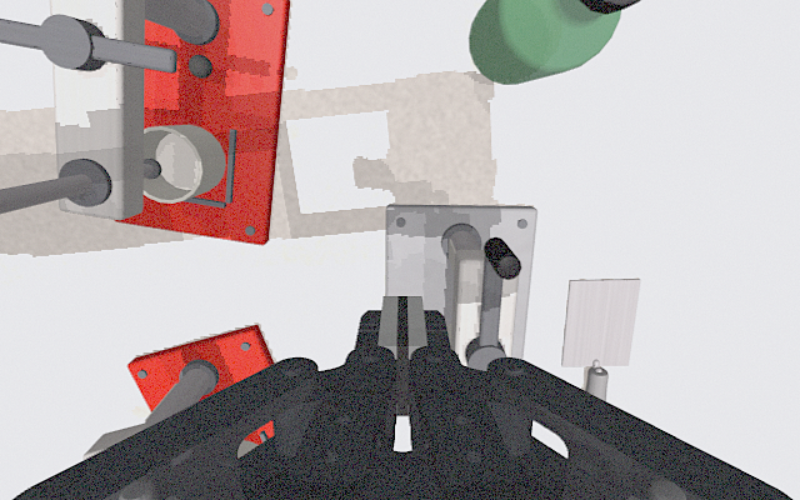

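The scene view shows the lever lying along the arm, with the post at crop (270,290) just past the arm's column end. I'll measure its angle.

```bash
python3 - <<'E'
from h import *
c=np.load('wl.npy',allow_pickle=True).item();s=np.load('sl.npy',allow_pickle=True).item()
P=np.array([.586,.0416])
for n,p in (("wrist",plane((508/1.25,264/1.25),c,.184)),("scene",plane((255+271/4,160+287/4),s,.184)),("tri",tri([ray((508/1.25,264/1.25),c),ray((255+271/4,160+287/4),s)]))):
    d=p[:2]-P;print(n,p,np.hypot(*d),np.arctan2(d[1],d[0])," expected 1.459")
print('exp post px',proj([.5938,.1112,.184],c),proj([.5938,.1112,.184],s))
E
```

```text
wrist [0.5925224  0.11184593 0.184     ] 0.07054808701432282 1.478210896724597  expected 1.459
scene [0.59478811 0.11014561 0.184     ] 0.06910666871426352 1.4432837165256343  expected 1.459
tri [0.59342607 0.1096411  0.18059485] 0.06844514624449148 1.4620856093575862  expected 1.459
exp post px [[408.58990712 212.02738624]] [[323.39970492 231.81191396]]
```

Request:
apply_moves([
  {"translation": [0.02, -0.04, -0.03], "angular": [0, 0, 0], "hand": 0},
  {"translation": [0.02, -0.04, -0.03], "angular": [0, 0, 0], "hand": 0},
  {"translation": [0.02, -0.04, -0.02], "angular": [0, 0, 0], "hand": 0},
  {"translation": [0, 0, 0], "angular": [0, 0, 0], "hand": 0},
])

```text
time_s: 20.55
eef_pos: [0.428, 0.1887, 0.2798]
eef_rot: [0.0, 0.74, 0.673, 0.001]
wrist_force: [0.5, -0.4, -1.5]
opening: -0.0
```

```bash
python3 - <<'E'
from h import *
from bench import ctrl
import cv2
C=ctrl.camera('scene');T=ctrl.camera('top')
f=lambda a:np.clip(255*(a/255.)**.5,0,255).astype(np.uint8)
cv2.imwrite('pics/n3.png',np.hstack([cv2.resize(f(C['img'][160:290,255:355,::-1]),(400,520),interpolation=2),cv2.resize(f(T['img'][120:250,280:380,::-1]),(400,520),interpolation=2)]))
E
python3 st.py
```

```text
radial 0.12965377342470255 tan -0.17049061434717294 yaw 1.4738697356852282 F tool [-0.16728308  0.51600747  0.61860606] 20.65 [0.42915319 0.18726383 0.27821981]
```

View pics/n3.png

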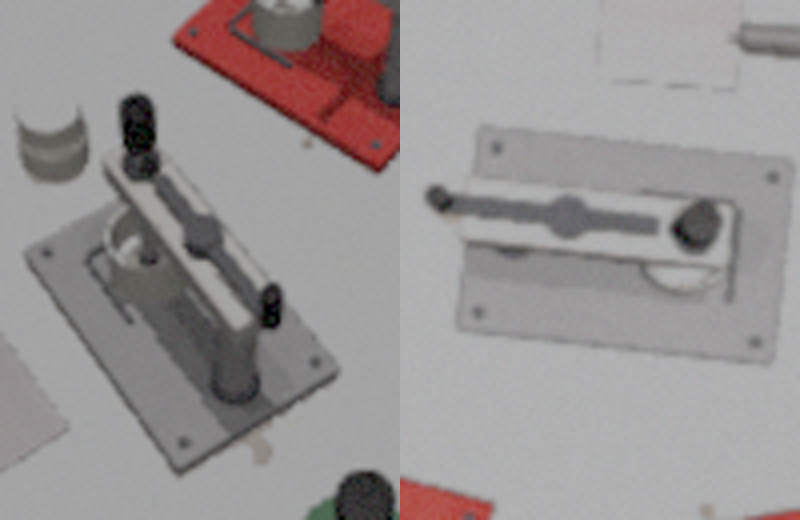

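The lever lies along the arm, the post is at the column end at top crop (440,198), and the knob is still down. Nothing touches the gripper, so I hand in.

```bash
python3 -c "
from bench import ctrl
print(ctrl.hand_in())"
```

```text
the job is handed in; nothing more can be done
None
```

The foot is resting on the pellet at an estimated 1.7 mm of yield, and the lock lever is at its stop. The job was handed in at about 21 s with the gripper touching nothing.

- **Probe:** I pushed the knob down with shut fingers in 1 mm steps. Sliding took about 5.4 N, and the force jumped when the foot met the pellet. I stopped at 9.7 N, which puts about 4 N on the pellet, half the 8 N that would mark it. After I let go, the knob had not visibly moved.
- **Lock lever:** I swung it round by its post until 32 N produced no further movement, then backed off. The camera angles differ by less than 0.02 rad from locked, and the final top view shows the lever lying along the arm.
- **Bottle, jar and spatula:** I did not go near any of them. I did not measure their positions at the end.

**What disagreed:** the shut fingertips sat about 40 mm behind the reported tool point. I found heights by force and by camera instead.

**Less certain:** the yield comes from noisy force readings, good to about ±0.3 mm. I did not measure it by camera.

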